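Rake the dropped spacer rings out from under the drying rack and load the sizing mandrel

TASK

Some brass spacer rings (two or three) have dropped under the low drying rack: use the orange shield pick to drag them all out at the rack's open front, without touching them with the fingers while they are under the rack, and lay the pick back on the rubber mat. With the empty carriage drawn fully back to the loading end of its track, away from the blow-off nozzle, slide every ring down its stepped mandrel until it stops on its own step (widest bore lowest), and only then slide the loaded carriage all the way to the end stop at the nozzle. Leave the other things on the cart where they are.

Things in the scene. Friction and masses are not known exactly. Their poses are not given: they have to be found in the camera images.
- rack: low drying rack of steel wires, fixed: 290 mm (its x) by 145 mm (its y), wires 6 mm thick, undersides 50 mm above the table, tops 56 mm. Open front at its -y side (front wire at y = -70 mm); closed back wall 75 mm high at y = +72 mm; 10 mm legs at the four corners, x = +-145 mm. Origin on the table under its middle, z up
- pick: orange shield pick, loose, 214 mm long, 130 g: plastic grip 85 mm long, 22 mm wide, 30 mm high, and along +x from it a flat steel blade 16 mm wide, 4 mm thick, whose end turns down as a foot plate (see pick_foot). Grip and foot stand on the surface; the blade's underside is 17 mm above it. Origin at the bottom under the middle of the grip; x along the blade, z up. Starts on the mat
- pick_foot (a point): on the pick: bottom middle of the inner face (towards the grip) of its foot plate, 167.5 mm ahead of the pick's origin. The plate is 46 mm wide (along the pick's y), 4 mm thick, 21 mm high: the blade passes over a lying ring (14 mm high) and the foot is then lowered behind it. Axes as pick
- mat: black rubber mat, fixed, 260 mm (x) by 120 mm (y), 2 mm thick. Origin under its middle
- ring_large: brass spacer ring, the one with the wide bore: outer diameter 62 mm, thickness 14 mm, bore 46 mm, 140 g. Origin at the middle of the ring (7 mm above the table when it lies flat); z is its axis. May be absent (then None). Two or three rings are present at a start, all flat on the table under the rack, side by side about 80 mm apart along the rack's x, in any order
- ring_mid: brass spacer ring, the one with the middling bore: outer diameter 62 mm, thickness 14 mm, bore 34 mm, 200 g. Origin at the middle of the ring (7 mm above the table when it lies flat); z is its axis. May be absent (then None). Two or three rings are present at a start, all flat on the table under the rack, side by side about 80 mm apart along the rack's x, in any order
- ring_small: brass spacer ring, the one with the narrow bore: outer diameter 62 mm, thickness 14 mm, bore 22 mm, 240 g. Origin at the middle of the ring (7 mm above the table when it lies flat); z is its axis. May be absent (then None). Two or three rings are present at a start, all flat on the table under the rack, side by side about 80 mm apart along the rack's x, in any order
- carriage (a joint): position of the carriage along the slide track, in m: 0 at the loading end, 0.100 at the end stop beside the nozzle; it starts parked between 0.05 and 0.09. Friction about 3.5 N; it stays where it is left. The fixed nozzle block (75 mm high) stands 105 mm beyond the mandrel axis at the end stop
- mandrel (a point): foot of the round steel mandrel, on its axis, on the top face of the carriage block (34 mm above the table, 125 by 60 mm). x: the way the carriage slides to the end stop; z up. The mandrel is 60 mm high: diameter 54 mm at the foot, then 42, 30 and 18 mm, joined by 45 degree cones 6 mm high, tip 8 mm. Each bore is 4 mm wider than its part; a ring above a narrower one cannot reach its step
- seat_large (a point): where the middle of the wide-bore ring is when that ring has slid down the mandrel and stopped on its own step, marked with one dark line; its lower edge rests on the cone below; on the mandrel axis, 15 mm above mandrel. Axes as mandrel
- seat_mid (a point): where the middle of the middling-bore ring is when that ring has slid down the mandrel and stopped on its own step, marked with two dark lines; its lower edge rests on the cone below; on the mandrel axis, 34 mm above mandrel. Axes as mandrel
- seat_small (a point): where the middle of the narrow-bore ring is when that ring has slid down the mandrel and stopped on its own step, marked with three dark lines; its lower edge rests on the cone below; on the mandrel axis, 53 mm above mandrel. Axes as mandrel
- tab (a point): middle of the top of the upright steel tab on the carriage, 70 mm behind the mandrel axis (against the sliding direction): 30 mm wide (y), 14 mm thick (x), 45 mm high, its top 79 mm above the table. To pinch across its width and slide the carriage by. Axes as mandrel
- bowl: grey bowl, 110 mm across, 50 mm high, loose. Origin under its middle. Leave it where it is.
- spacers: stack of small brass axle spacers, 32 mm across, 48 mm high, loose. Origin under its middle. Leave it where it is.
- skate_plate: purple aluminium skate plate with two axles, 170 mm by 90 mm, 32 mm high, loose, long side along its x. Origin under its middle. Leave it where it is.
- wheel: white skate wheel lying flat, 58 mm across, 34 mm high, loose. Origin under its middle. Leave it where it is.
- cleaner: white cleaner bottle, 66 mm across, 170 mm high, loose. Origin under its middle. Leave it where it is.
- brush: wooden brush, loose. Origin under its middle. Leave it where it is.
Not all that is in view belongs to the job. What is shaped like the ring_mid but blue or turquoise is not meant.

How it is judged (in metres and radians):
On the way, in this order (a step that is already met when the one before it is completed fails the run):
1. every ring present has been dragged out clear of the rack's front, and the carriage is drawn back to the loading end (y of each of ring_large, ring_mid, ring_small in the frame of rack below -0.105 m and value of joint carriage below 0.008 m), for 0.2 s.
2. every ring present sits on its own step of the mandrel (distance between ring_large and seat_large below 0.006 m and angle between the z axis of each of ring_large, ring_mid, ring_small and the z axis of mandrel, either way round below 0.15 rad and distance between ring_mid and seat_mid below 0.006 m and distance between ring_small and seat_small below 0.006 m), for 0.3 s.
3. the loaded carriage has been slid to the end stop (all of step 2 and value of joint carriage above 0.094 m), for 0.2 s.
At the end, for the whole second after the job is handed in: every ring present rests on its own step of the mandrel (its middle within 6 mm of its seat, level within 0.15 rad), the carriage is at the end stop (within 6 mm), and the pick lies still with the middle of its grip on the mat (all of step 3 and velocity of joint carriage below 0.01 m/s and x of pick in the frame of mat between -0.125 and 0.125 m and y of pick in the frame of mat between -0.055 and 0.055 m and height (world z) of pick below 0.035 m and linear speed of each of pick, ring_large, ring_mid, ring_small below 0.02 m/s); the robot touches nothing.
It fails at once if a ring is touched by the fingers while still under the rack ((contact force between the fingers and ring_large above 0.5 N and y of ring_large in the frame of rack between -0.085 and 0.08 m and x of ring_large in the frame of rack between -0.15 and 0.15 m and height (world z) of ring_large below 0.05 m) or (contact force between the fingers and ring_mid above 0.5 N and y of ring_mid in the frame of rack between -0.085 and 0.08 m and x of ring_mid in the frame of rack between -0.15 and 0.15 m and height (world z) of ring_mid below 0.05 m) or (contact force between the fingers and ring_small above 0.5 N and y of ring_small in the frame of rack between -0.085 and 0.08 m and x of ring_small in the frame of rack between -0.15 and 0.15 m and height (world z) of ring_small below 0.05 m)).
It fails at once if one of the other things on the cart is pushed more than 40 mm (distance of any of bowl, spacers, skate_plate, wheel, cleaner, brush from where it was at the start of the episode above 0.04 m).
Of ring_large, ring_mid, ring_small only 2 to 3 are there at a start; the rules pass over those that are not, and their reading is None.
At some moment in a run one of pick may be knocked a few centimetres aside while the robot is not near it.
Once in a run the grip may slacken for a moment while it holds something.
It also fails if it takes over 210 s, if anything falls off the work surface, if the arm or the gripper's body presses on something with over 40 N, if the wrist force passes 120 N, or if a joint passes its speed limit or range.

ROBOT

A 6-joint arm with a two-finger parallel gripper is mounted at the origin on the work surface. World frame = base frame: x ahead of the robot, y to its left, z up, the work surface at z = 0. Lengths are in mm, angles in rad, forces in N, time in s.
With the tool pointing down it reaches from about 275 to 725 mm from the base axis. Payload 15.9 kg.
Tool frame: the origin (TCP) lies at the very end of the fingers, on their centre line; the grasp point (between the pads) lies 19 mm behind it; z points along the fingers, y is the direction in which the jaws open and shut (so a half turn about z gives the same grasp; the last joint's range is limited). The gripper opens to 85 mm and grips with 20 to 120 N. Pads are 22 mm wide; open, the fingers measure 114 mm over their backs; the gripper's body (76 mm by 85 mm) begins 54 mm behind the grasp point. The pads swing forward as they close: fully open they stand 13 mm farther back than shut.
Start: joints at [-1.158, 0.213, -0.034, 1.323, 0, 1.571], TCP at [200.58, -457.988, 231.306] pointing down, gripper open.
Joint ranges: [-2.98, 2.98], [-0.74, 1.72], [-1.14, 1.35], [-2.1, 2.04], [-1.57, 1.44], [-3.14, 3.14]. Speed limits (rad/s): [1.89, 1.89, 2.39, 2.57, 3.14, 3.14].

INTERFACE

Orientations are given as a unit quaternion [x, y, z, w].
In Python, from rig import ctrl, eyes gives the robot as it stands.
- The arm moves only by the tool servo_tool, never from a script. Its arguments are lists of equal length, an entry for each row: "gripper": the opening, from 0 (shut) to 1 (fully open); "travel": the shift along the tool's x, y, z in units of 25 mm (1.0 is 25 mm), a list of three; "twist": the turn, a rotation vector about the tool's x, y, z in units of 5 degrees (1.0 is 5 degrees), a list of three. A call has 1 to 20 rows; each row is the pose to reach, as a shift and turn from the pose commanded when the call began, along the tool's axes at that moment; what a row does not reach only later rows make up. A row lasts 1/8 s, in which the tool goes at most 62.5 mm and 10.7 degrees, less where a joint would pass 70% of its speed; a pose out of reach is approached as far as the arm can. A call with a gripper value outside its range is refused whole. The fingers move at their own pace and stop on an object; "newtons" is the grip in N (left out, the last holds). Time passes only in rows, so rows that repeat a pose let the fingers close. It gives the time, the measured TCP pose, the force and the opening at its end, in the units of the state.
- ctrl.get_state(): the state, without advancing time (a new reading comes with each control period).
- eyes.snapshot(name): name is "scene" or "top" or "wrist"; returns a dict with "image" (420x560x3 uint8, red, green, blue), "intrinsics" (3x3 intrinsics, pixels), "R" (3x3) and "t" (3): a world point X has camera coordinates R X + t. Camera axes: x right, y down, z forward; pixel columns grow to the right and rows downward; lengths in mm; the calibration is good to about 2 mm. A picture is of the moment at which its call begins. There is no depth.
- ctrl.hand_in(): hands the job in, once; it reports no verdict.
The state is a dict: "t": time; "qpos": joint angles; "dq": joint speeds; "effort": joint torques, N m; "tcp_pos": TCP position; "ee_rot": TCP orientation; "contact_force": force on the tool from outside, world axes, zero at the start; "moment": the same for the moment, N m; "width": finger opening in mm.
Only numpy, scipy, OpenCV 4.12 (cv2) and the standard library are available. Lean on these libraries where they do the work, as an engineer would, in place of code of your own. Each camera call takes 0.05 s, during which the arm holds its last target.

## Working session

There is one attempt and no reset: what is moved stays moved. The work goes in short steps, Python scripts to look and compute and a tool call to move; the robot and the scene stay as the last step left them, time stands still between calls to the robot, and variables do not carry over. Pictures are saved under pics/ and viewed, and the job is handed in when it is done.

Besides the shell and the picture viewer there is one more tool, called as name(argument=value, ...) on one line, values as JSON. servo_tool: Moves the arm, as the interface text tells. Its arguments: {"type":"object","properties":{"gripper":{"type":"array","items":{"type":"number"}},"travel":{"type":"array","items":{"type":"array","items":{"type":"number"}}},"twist":{"type":"array","items":{"type":"array","items":{"type":"number"}}},"newtons":{"type":"number"}},"required":["gripper","travel","twist"]}

```bash
ls; mkdir -p pics; python3 - <<'E'
from rig import ctrl, eyes
import cv2
s=ctrl.get_state(); print(s)
for n in ["scene","top","wrist"]:
    d=eyes.snapshot(n); cv2.imwrite(f"pics/{n}0.png",d["image"][:,:,::-1]); print(n,d["intrinsics"].tolist(),d["R"].tolist(),d["t"].tolist())
E
```

```text
pics
{'t': 0.0, 'qpos': array([-1.15801183e+00,  2.13391755e-01, -3.50477143e-02,  1.32351715e+00,
       -3.47108639e-06,  1.57082820e+00]), 'dq': array([ 8.58317610e-05, -8.40183824e-04, -1.28662893e-04, -1.96970205e-04,
       -1.02275924e-03,  5.29839217e-04]), 'effort': array([-2.40704445e-03, -6.86154985e+01,  4.87121272e+01,  1.74415723e-02,
       -3.96149180e-04, -1.37912014e-05]), 'tcp_pos': array([ 200.44165046, -457.68878734,  230.80290138]), 'ee_rot': array([ 9.78779720e-01,  2.04914427e-01, -1.20596636e-04, -5.67473517e-04]), 'contact_force': array([ 0.44333559, -0.34772218,  0.20392147]), 'moment': array([-0.00585095, -0.0101964 , -0.00614178]), 'width': 85.24133027187958}
scene [[541.1322945380318, 0.0, 283.51512260506263], [0.0, 541.1322945380318, 207.96129004819872], [0.0, 0.0, 1.0]] [[0.8603387852548258, 0.5095555723472541, -0.013049646589579019], [0.38080314695045836, -0.6595486671466295, -0.6480621258318773], [-0.33883054445973193, 0.5525836356199545, -0.7614756646053471]] [-466.2269486151339, -148.72226027480528, 1912.0441642396202]
top [[397.3646639498419, 0.0, 271.2161383787706], [0.0, 397.3646639498419, 212.70886575389434], [0.0, 0.0, 1.0]] [[-0.02873383618531665, -0.9993335926210718, 0.022510826664898453], [-0.9812267119061169, 0.02390241961354258, -0.19137088121897922], [0.19070528702683076, -0.027587043982272647, -0.9812596233945092]] [-18.356813392385764, 538.5397502928159, 986.9858644961239]
wrist [[346.69461073804376, 0.0, 276.29492566425074], [0.0, 346.69461073804376, 214.23025955837915], [0.0, 0.0, 1.0]] [[0.4012349000468969, -0.9159747656731828, -0.00088523122106763], [-0.8667014685210958, -0.37996350359190645, 0.32319699936964047], [-0.296376651320128, -0.12891068453825466, -0.9463312929223814]] [-500.14099568174197, -42.05457291778204, 380.945740996859]
```

View pics/scene0.png

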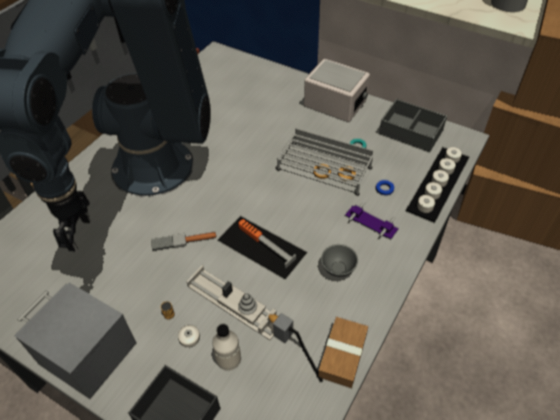

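View pics/top0.png

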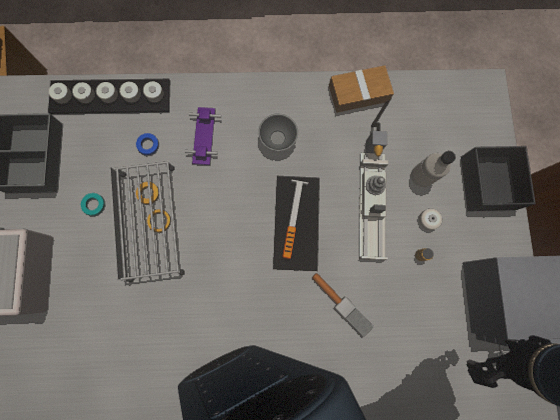

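View pics/wrist0.png

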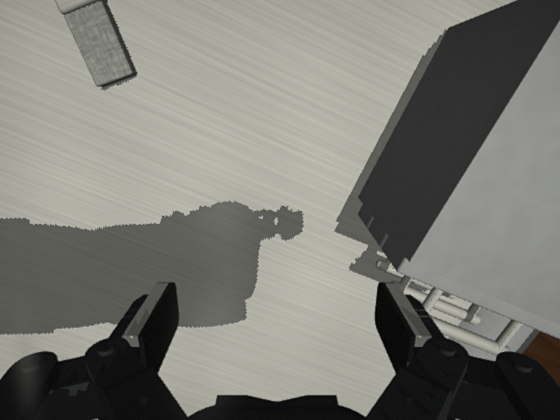

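```bash
cat > h.py <<'E'
import numpy as np, cv2
from rig import ctrl, eyes
from scipy.spatial.transform import Rotation as Ro
def snap(n,name=None,crop=None,k=1):
    d=eyes.snapshot(n)
    if name:
        im=d["image"][:,:,::-1]
        if crop: u0,v0,u1,v1=crop; im=im[v0:v1,u0:u1]
        im=cv2.resize(im,None,fx=k,fy=k,interpolation=cv2.INTER_CUBIC); cv2.imwrite(f"pics/{name}.png",im)
    return d
def p2w(d,u,v,z):
    K=np.array(d["intrinsics"]);R=np.array(d["R"]);t=np.array(d["t"])
    r=R.T@np.linalg.solve(K,[u,v,1.]); c=-R.T@t
    return c+r*(z-c[2])/r[2]
def w2p(d,X):
    K=np.array(d["intrinsics"]);p=K@(np.array(d["R"])@np.array(X,float)+np.array(d["t"])); return p[:2]/p[2]
def rel(target, yaw=None, R=None):
    """travel/twist for target world TCP, from current state (measured)"""
    s=ctrl.get_state(); R0=Ro.from_quat(s["ee_rot"])
    tr=R0.inv().apply(np.array(target)-s["tcp_pos"])/25
    print("t",s["t"],"tcp",s["tcp_pos"].round(1),"travel",tr.round(3))
    if yaw is not None: # yaw = angle of tool x axis in world, tool down
        c,sn=np.cos(yaw),np.sin(yaw)
        Rt=Ro.from_matrix(np.array([[c,sn,0],[sn,-c,0],[0,0,-1]]))
        print("twist",((R0.inv()*Rt).as_rotvec()*180/np.pi/5).round(3))
    print("R0\n",R0.as_matrix().round(3))
E
python3 - <<'E'
from h import *
snap("top","t_rack",(75,130,215,300),4)
snap("top","t_mat",(265,165,405,275),5)
snap("top","t_car",(340,60,460,280),3)
snap("scene","s_rack",(260,110,410,210),5)
snap("scene","s_car",(170,200,350,350),4)
E
```

```text
(no output)
```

View pics/t_rack.png

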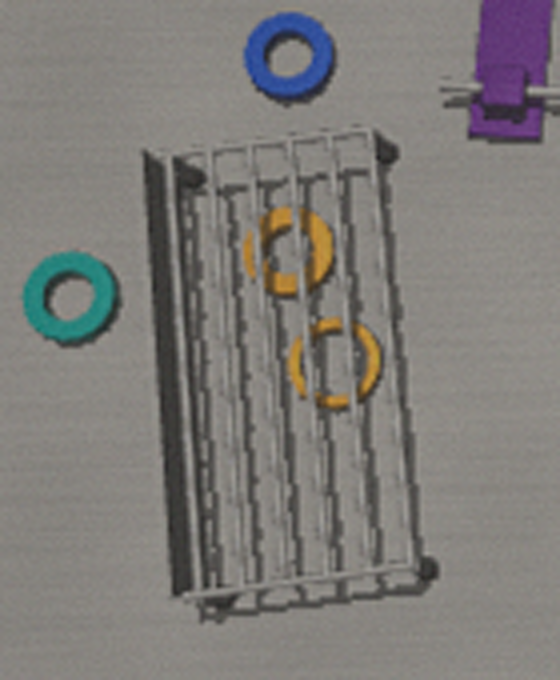

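View pics/t_mat.png

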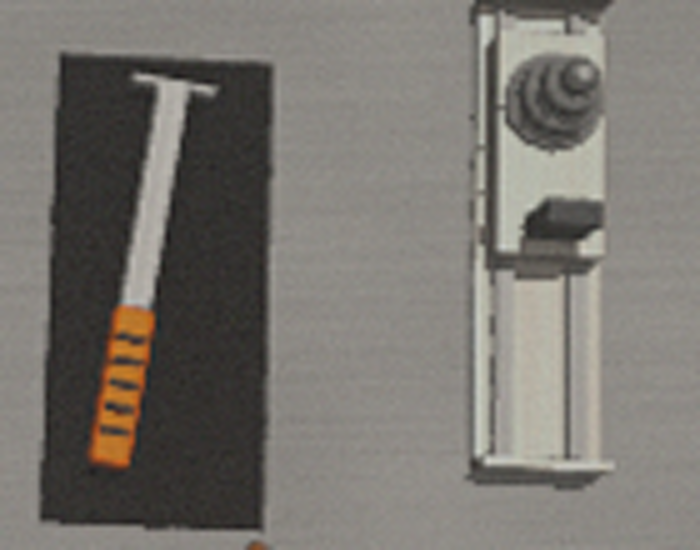

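View pics/t_car.png

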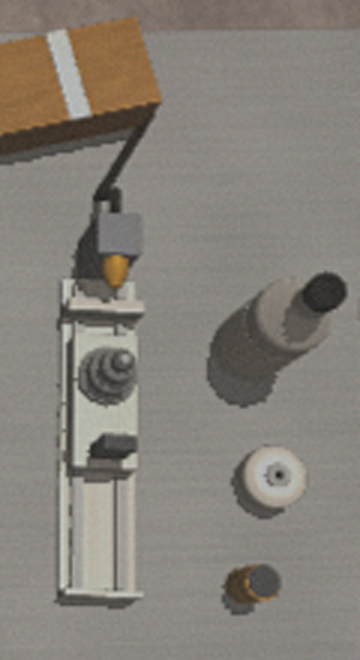

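View pics/s_rack.png

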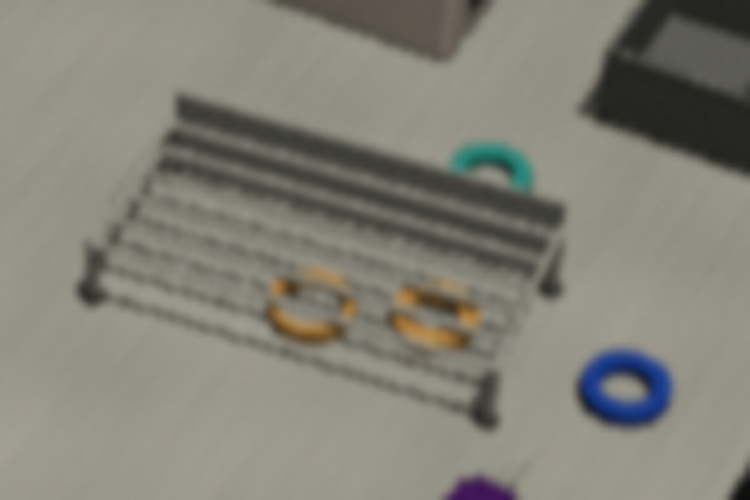

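View pics/s_car.png

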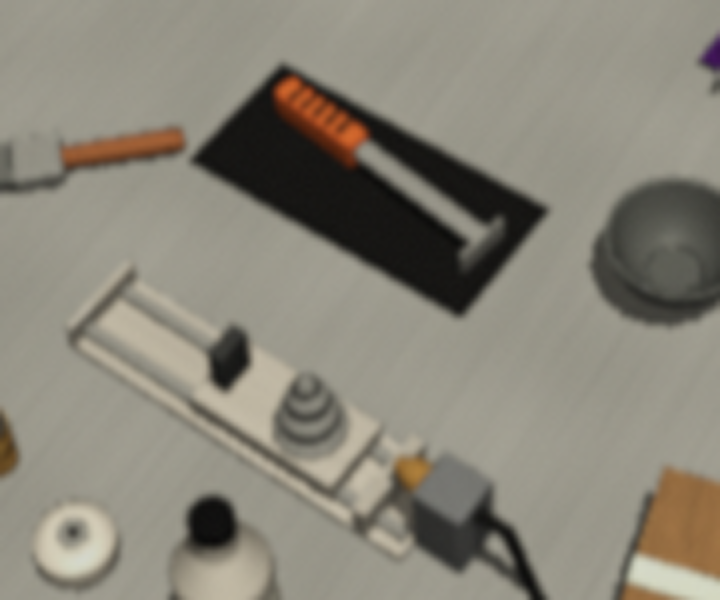

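```bash
python3 - <<'E'
from h import *
d=snap("top")
def c(u,v,k,u0,v0,z,n): 
    w=p2w(d,u/k+u0,v/k+v0,z); print(n,w.round(1)); return w
a=c(372,130,4,75,130,56,"rack front far"); b=c(413,570,4,75,130,56,"rack front near")
e=c(148,152,4,75,130,75,"back far"); f=c(180,595,4,75,130,75,"back near")
print("yaw rack from front wire", np.degrees(np.arctan2(*(a-b)[1::-1])), "back",np.degrees(np.arctan2(*(e-f)[1::-1])), np.linalg.norm(a-b))
c(289,252,4,75,130,14,"ring far"); c(335,363,4,75,130,14,"ring near")
g=c(124,387,5,265,165,32,"grip mid"); h=c(174,84,5,265,165,23,"foot"); print(np.degrees(np.arctan2(*(h-g)[1::-1])),np.linalg.norm((h-g)[:2]))
for n,u,v in [("m1",62,55),("m2",273,65),("m3",42,521),("m4",263,528)]: c(u,v,5,265,165,2,n)
c(583,73,5,265,165,94,"mandrel tip")
c(123,356,3,340,60,94,"mandrel tip")
c(120,439,3,340,60,79,"tab top")
c(60,595,3,340,60,10,"track near L"); c(142,595,3,340,60,10,"track near R")
d=snap("scene")
c(289,251+0,5,260,110,14,"x")
c(308,382,4,170,200,94,"scene mandrel tip")
c(312,306,5,260,110,14,"scene ring near"); c(437,314,5,260,110,14,"scene ring far")
c(234,333,4,170,200,79,"scene tab top")
c(320,117,4,170,200,32,"scene grip")
E
```

```text
rack front far [679.6 237.6  56. ]
rack front near [389.5 206.   56. ]
back far [661.4 376.9  75. ]
back near [377.3 344.1  75. ]
yaw rack from front wire 6.224809538695092 back 6.5959277281280695 291.8008979951394
ring far [608.1 301.9  14. ]
ring near [530.7 268.9  14. ]
grip mid [461.  -79.8  32. ]
foot [ 627.8 -114.2   23. ]
-11.631745482858856 170.2378140629137
m1 [651.7 -54.4   2. ]
m2 [ 643.3 -172.4    2. ]
m3 [393.9 -35.5   2. ]
m4 [ 386.9 -153.6    2. ]
mandrel tip [ 609.4 -317.2   94. ]
mandrel tip [ 611.9 -315.9   94. ]
tab top [ 542.5 -312.    79. ]
track near L [ 415.9 -268.    10. ]
track near R [ 413.9 -341.6   10. ]
x [501.6 304.6  14. ]
scene mandrel tip [ 617.7 -318.2   94. ]
scene ring near [540.9 265.1  14. ]
scene ring far [618.8 301.1  14. ]
scene tab top [ 546.1 -304.    79. ]
scene grip [471.7 -84.9  32. ]
```

```bash
python3 - <<'E'
from h import *
d=snap("top","t_mid",(150,90,400,300),3)
for n,u,v,z in [("skate tl",196,110,20),("skate bl",193,164,20),("skate br",215,165,20),("axle l",187,155,10),("axle r",218,153,10),("bowl",278,133,50),("bowl bottom pt",277,158,30),("spacers",425,255,48),("wheel",430,218,34),("cleaner base",420,185,0),("brush tip",314,275,15),("brush end",362,332,15)]:
    print(n,p2w(d,u,v,z).round(0))
E
```

```text
skate tl [845. 171.  20.]
skate bl [686. 178.  20.]
skate br [682. 117.  20.]
axle l [716. 196.  10.]
axle r [720. 110.  10.]
bowl [759. -58.  50.]
bowl bottom pt [695. -54.  30.]
spacers [ 417. -429.   48.]
wheel [ 517. -458.   34.]
cleaner base [ 617. -455.    0.]
brush tip [ 375. -142.   15.]
brush end [ 227. -258.   15.]
```

View pics/t_mid.png

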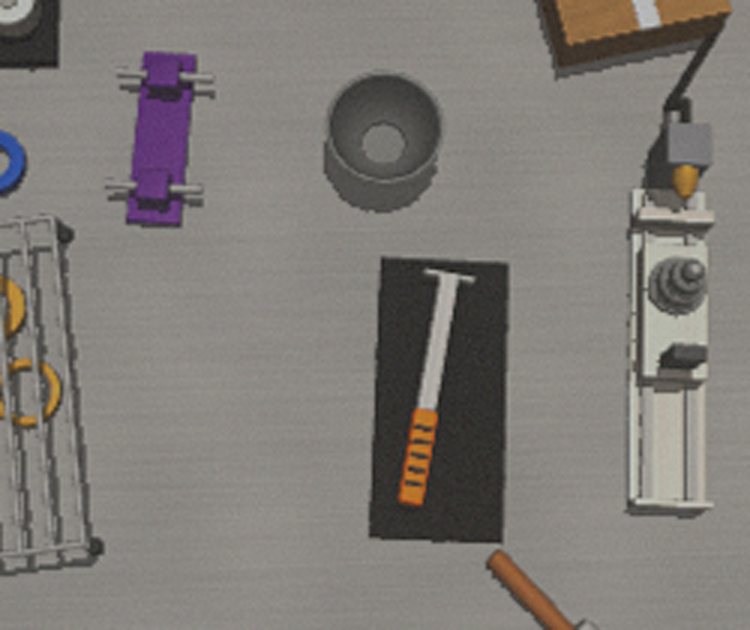

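```bash
python3 - <<'E'
from h import *
rel([440,-80,231],np.radians(-11.6))
E
```

```text
t 0.55 tcp [ 200.6 -458.   231.3] travel [ 1.4838e+01 -1.0008e+01  1.2000e-02]
twist [0.    0.    7.051]
R0
 [[ 0.916  0.401 -0.   ]
 [ 0.401 -0.916 -0.   ]
 [-0.     0.    -1.   ]]
```

servo_tool(gripper=[1,1,1,1,1,1,1,1,1,1,1,1,1,1], travel=[[1.2,-0.8,0],[2.5,-1.7,0],[3.7,-2.5,0],[5,-3.4,0],[6.2,-4.2,0],[7.5,-5,0],[8.7,-5.9,0],[10,-6.7,0],[11.2,-7.5,0],[12.5,-8.4,0],[13.7,-9.2,0],[14.84,-10,0],[14.84,-10,0],[14.84,-10,0]], twist=[[0,0,0.6],[0,0,1.2],[0,0,1.8],[0,0,2.4],[0,0,3],[0,0,3.6],[0,0,4.2],[0,0,4.8],[0,0,5.4],[0,0,6],[0,0,6.6],[0,0,7.05],[0,0,7.05],[0,0,7.05]])

```text
t: 2.3
tcp_pos: [438.8, -86.0, 231.3]
ee_rot: [0.995, -0.098, 0.0, -0.002]
contact_force: [-0.3, 0.3, 0.5]
width: 85.4
```

```bash
python3 - <<'E'
from h import *
s=ctrl.get_state(); print(s["tcp_pos"].round(1), s["qpos"].round(3))
d=snap("wrist","w1"); np.save("d",d,allow_pickle=True)
E
```

```text
[438.8 -86.  231.3] [-0.197  0.104 -0.164  1.303  0.005  3.141]
```

View pics/w1.png

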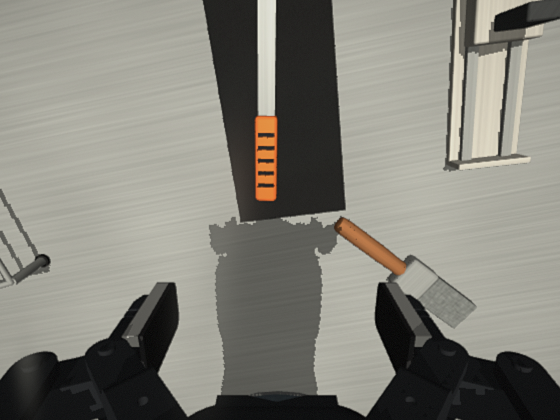

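```bash
python3 - <<'E'
from h import *
d=np.load("d.npy",allow_pickle=True).item()
a=p2w(d,266.5,116,32);b=p2w(d,265.5,201,32);print(a,b,(a+b)/2,np.degrees(np.arctan2(*(a-b)[1::-1])),np.linalg.norm(a-b))
m=(a+b)/2
rel([m[0],m[1],60],np.radians(-10.5))
E
```

```text
[504.94578537 -89.20619838  32.        ] [422.61537813 -71.01971017  32.        ] [463.78058175 -80.11295428  32.        ] -12.456396609121116 84.31514875603754
t 2.35 tcp [438.7 -86.2 231.3] travel [ 0.937 -0.403  6.855]
twist [-0.053  0.001 -0.154]
R0
 [[ 0.981 -0.195  0.001]
 [-0.195 -0.981  0.005]
 [-0.    -0.005 -1.   ]]
```

servo_tool(gripper=[1,1,1,1,1,1], travel=[[0.3,0,1.5],[0.6,0,3],[0.95,-0.1,4.5],[0.95,-0.2,6],[0.95,-0.2,6.4],[0.95,-0.2,6.4]], twist=[[0,0,-0.3],[0,0,-0.5],[0,0,-0.5],[0,0,-0.5],[0,0,-0.5],[0,0,-0.5]])

```text
t: 3.1
tcp_pos: [463.2, -85.1, 71.8]
ee_rot: [0.997, -0.076, 0.0, -0.002]
contact_force: [-0.2, 0.7, 1.0]
width: 85.5
```

```bash
python3 - <<'E'
from h import *
s=ctrl.get_state(); print(s["tcp_pos"].round(1), s["qpos"].round(3))
rel([463.8,-80.1,7],np.radians(-9.5))
d=snap("wrist","w2"); np.save("d",d,allow_pickle=True)
E
```

```text
[463.2 -85.1  71.8] [-0.185  0.248 -0.409  0.914  0.005  3.109]
t 3.1 tcp [463.2 -85.1  71.8] travel [-0.008 -0.19   2.593]
twist [-0.054  0.001  0.153]
R0
 [[ 0.988 -0.152  0.001]
 [-0.152 -0.988  0.005]
 [-0.    -0.005 -1.   ]]
```

View pics/w2.png

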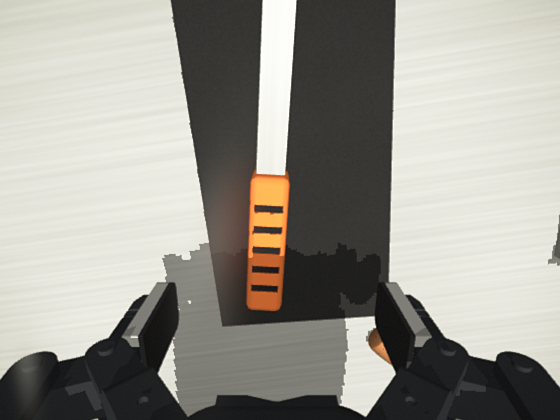

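servo_tool(gripper=[1,1,1,1,0.1,0,0,0,0,0], travel=[[0,-0.2,0.9],[0,-0.2,1.8],[0,-0.2,2.6],[0,-0.2,2.6],[0,-0.2,2.6],[0,-0.2,2.6],[0,-0.2,2.6],[0,-0.2,2.6],[0,-0.2,2.6],[0,-0.2,2.6]], twist=[[0,0,0],[0,0,0],[0,0,0],[0,0,0],[0,0,0],[0,0,0],[0,0,0],[0,0,0],[0,0,0],[0,0,0]], newtons=80)

```text
t: 4.4
tcp_pos: [464.8, -79.6, 7.1]
ee_rot: [0.997, -0.076, 0.001, -0.002]
contact_force: [-1.3, 0.2, 11.8]
width: 20.9
```

```bash
python3 - <<'E'
from h import *
s=ctrl.get_state(); print(s["tcp_pos"].round(1), s["qpos"].round(3),s["width"],s["contact_force"])
d=snap("wrist","w3"); np.save("d",d,allow_pickle=True)
E
```

```text
[464.8 -79.6   7.1] [-0.173  0.323 -0.497  0.75   0.005  3.121] 20.87993571693788 [-1.32253207  0.19386581 11.77250531]
```

View pics/w3.png

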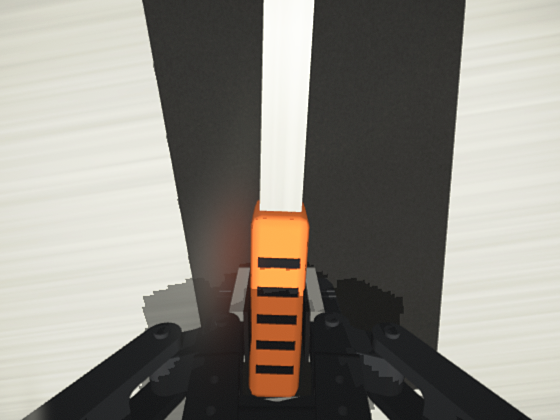

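```bash
cat >> h.py <<'E'
YAW=np.radians(6.4); C=np.array([527,290.])
def rack(x,y): return C+x*np.array([np.cos(YAW),np.sin(YAW)])+y*np.array([-np.sin(YAW),np.cos(YAW)])
def inrack(w): v=np.array(w[:2])-C; return np.array([v@[np.cos(YAW),np.sin(YAW)], v@[-np.sin(YAW),np.cos(YAW)]])
E
python3 - <<'E'
from h import *
p=rack(1.4,-290); print(p)
rel([p[0],p[1],80],np.radians(96.4))
E
```

```text
[560.71726543   1.96335995]
t 4.45 tcp [464.9 -79.6   7.1] travel [ 3.302 -3.818 -2.893]
twist [ -0.022  -0.061 -21.019]
R0
 [[ 0.989 -0.151  0.002]
 [-0.151 -0.988  0.004]
 [ 0.002 -0.005 -1.   ]]
```

servo_tool(gripper=[0,0,0,0,0,0,0,0,0,0,0,0,0,0,0,0,0], travel=[[0,0,-0.8],[0,0,-1.6],[0,0,-2.4],[0.3,-0.3,-2.9],[0.6,-0.7,-2.9],[0.9,-1,-2.9],[1.2,-1.4,-2.9],[1.5,-1.8,-2.9],[1.8,-2.1,-2.9],[2.1,-2.5,-2.9],[2.4,-2.8,-2.9],[2.7,-3.2,-2.9],[3,-3.5,-2.9],[3.3,-3.82,-2.9],[3.3,-3.82,-2.9],[3.3,-3.82,-2.9],[3.3,-3.82,-2.9]], twist=[[0,0,0],[0,0,0],[0,0,0],[0,0,-2],[0,0,-4],[0,0,-6],[0,0,-8],[0,0,-10],[0,0,-12],[0,0,-14],[0,0,-16],[0,0,-18],[0,0,-20],[0,0,-21],[0,0,-21],[0,0,-21],[0,0,-21]])

```text
t: 6.58
tcp_pos: [559.8, 1.9, 79.4]
ee_rot: [0.668, 0.744, 0.002, -0.001]
contact_force: [0.1, -0.6, -1.5]
width: 21.1
```

```bash
python3 - <<'E'
from h import *
s=ctrl.get_state(); print(s["tcp_pos"].round(1), s["qpos"].round(3),s["width"],s["contact_force"],np.degrees(2*np.arctan2(s["ee_rot"][1],s["ee_rot"][0])))
d=snap("wrist","w4"); np.save("d",d,allow_pickle=True)
d=snap("top","t4",(75,130,355,340),2.7);np.save("dt",d,allow_pickle=True)
E
```

```text
[559.8   1.9  79.4] [ 1.000e-03  4.070e-01 -1.600e-01  1.003e+00  5.000e-03  1.463e+00] 21.078302755062655 [ 0.06070536 -0.60808534 -1.47014056] 96.22607542155058
```

View pics/w4.png

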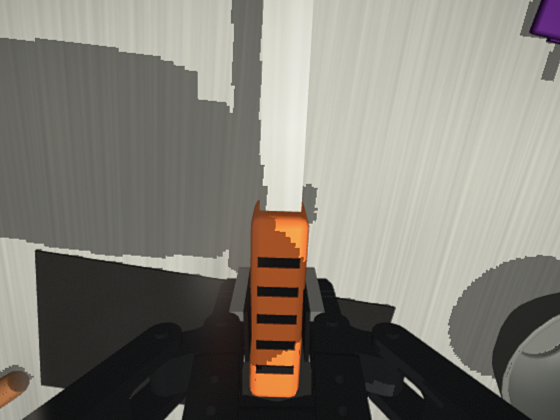

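View pics/t4.png

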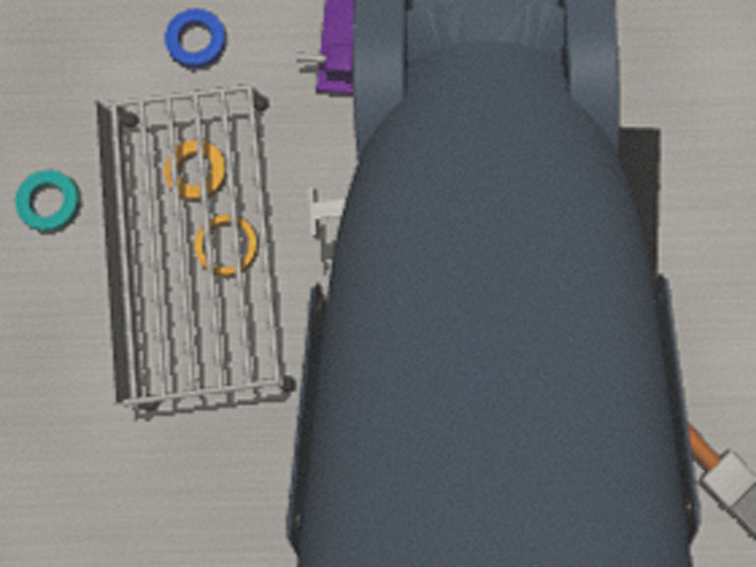

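```bash
python3 - <<'E'
from h import *
d=np.load("dt.npy",allow_pickle=True).item()
for z in (90,95):
  for v in (190,212,230): print(inrack(p2w(d,315/2.7+75,v/2.7+130,z)))
s=ctrl.get_state(); print(inrack(s["tcp_pos"]))
for u,v in [(226,244),(195,169)]: print(inrack(p2w(d,u/2.7+75,v/2.7+130,14)))
p=rack(1.4,-146)
rel([p[0],p[1],26],np.radians(96.4))
E
```

```text
[  26.26350585 -125.59427976]
[   5.38114492 -123.45046664]
[ -11.58090994 -121.70911775]
[  25.01504777 -126.33606917]
[   4.23901647 -124.20317199]
[ -12.63667033 -122.47068978]
[   0.66700953 -289.91065491]
[  2.33046331 -21.35224297]
[83.07196579  2.75904503]
t 6.675 tcp [560.    2.   79.4] travel [5.747 0.012 2.162]
twist [ 0.017 -0.052 -0.028]
R0
 [[-0.109  0.994  0.001]
 [ 0.994  0.109  0.005]
 [ 0.005  0.001 -1.   ]]
```

servo_tool(gripper=[0,0,0,0,0,0,0,0,0,0,0,0], travel=[[0,-0.1,0.8],[0,-0.1,1.6],[0,-0.1,2.15],[0,-0.1,2.15],[0.9,-0.1,2.15],[1.8,-0.1,2.15],[2.7,-0.1,2.15],[3.6,-0.1,2.15],[4.5,-0.1,2.15],[5.3,-0.1,2.15],[5.75,-0.1,2.15],[5.75,-0.1,2.15]], twist=[[0,0,0],[0,0,0],[0,0,0],[0,0,0],[0,0,0],[0,0,0],[0,0,0],[0,0,0],[0,0,0],[0,0,0],[0,0,0],[0,0,0]])

```text
t: 8.18
tcp_pos: [541.9, 145.5, 26.4]
ee_rot: [0.667, 0.745, 0.002, -0.001]
contact_force: [-0.3, -0.5, -2.4]
width: 20.8
```

```bash
python3 - <<'E'
from h import *
s=ctrl.get_state(); print(s["tcp_pos"].round(1),inrack(s["tcp_pos"]),s["width"],s["contact_force"])
d=snap("top","t5",(85,150,225,290),4.5);np.save("dt",d,allow_pickle=True)
d=snap("scene","s5",(260,110,410,210),5)
E
```

```text
[541.9 145.5  26.4] [  -1.25468164 -145.29903524] 20.78021706077279 [-0.33189588 -0.49683063 -2.39058777]
```

View pics/t5.png

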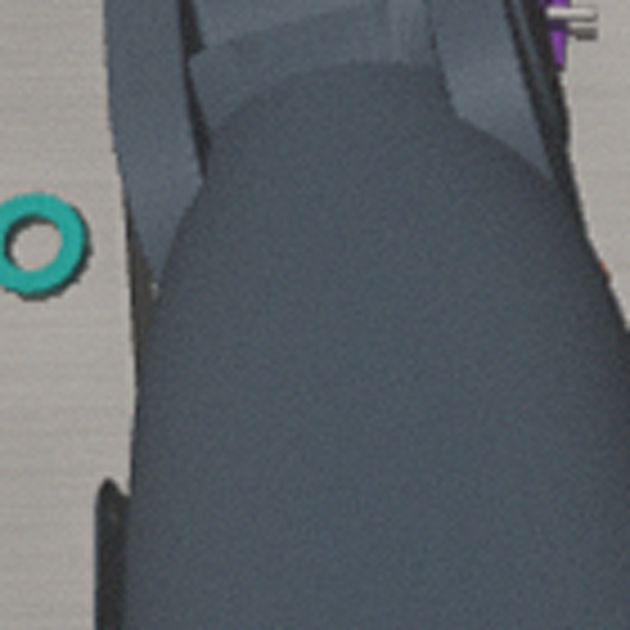

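View pics/s5.png

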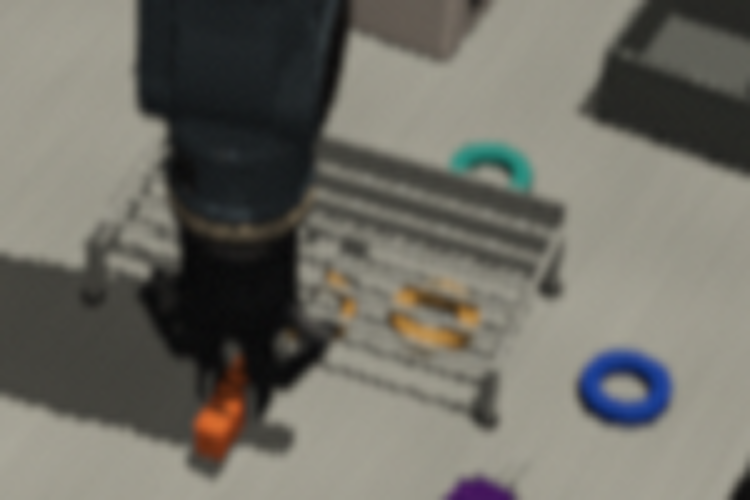

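```bash
python3 - <<'E'
from h import *
d=snap("wrist","w5");np.save("d",d,allow_pickle=True)
E
```

```text
(no output)
```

View pics/w5.png

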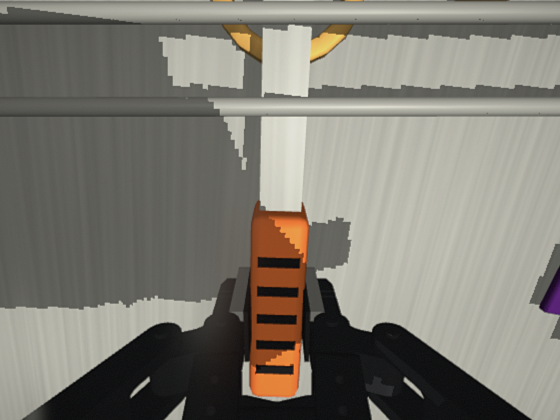

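```bash
python3 - <<'E'
from h import *
d=np.load("d.npy",allow_pickle=True).item()
for u,v,z in [(286,63,10),(286,63,14)]: print(inrack(p2w(d,u,v,z)))
print("front wire",inrack(p2w(d,286,106,53)),"2nd",inrack(p2w(d,286,12,53)))
print("grip ends",inrack(p2w(d,281,211,26.4-5+30)),inrack(p2w(d,274,393,26.4-5+30)))
print("blade start/far",inrack(p2w(d,283,211,41)),inrack(p2w(d,287,28,41)))
E
```

```text
[  3.21803472 -50.26208488]
[  3.10922145 -50.60889611]
front wire [  2.14119224 -66.67132908] 2nd [  1.94651624 -40.0977547 ]
grip ends [   0.65899756 -102.59256879] [  -2.1561988  -185.77328339]
blade start/far [   1.59468189 -105.98883232] [  2.62758312 -42.29479166]
```

servo_tool(gripper=[0,0,0,0,0,0,0,0,0,0,0,0,0,0,0,0,0,0,0,0], travel=[[0,0,0.4],[0,0,0.8],[0,0,0.82],[-0.3,0,0.82],[-0.6,0,0.82],[-0.9,0,0.82],[-1.2,0,0.82],[-1.5,0,0.82],[-1.8,0,0.82],[-2.1,0,0.82],[-2.4,0,0.82],[-2.7,0,0.82],[-3,0,0.82],[-3.3,0,0.82],[-3.6,0,0.82],[-3.9,0,0.82],[-4.2,0,0.82],[-4.5,0,0.82],[-4.9,0,0.82],[-4.9,0,0.82]], twist=[[0,0,0],[0,0,0],[0,0,0],[0,0,0],[0,0,0],[0,0,0],[0,0,0],[0,0,0],[0,0,0],[0,0,0],[0,0,0],[0,0,0],[0,0,0],[0,0,0],[0,0,0],[0,0,0],[0,0,0],[0,0,0],[0,0,0],[0,0,0]])

```text
t: 10.82
tcp_pos: [555.5, 22.4, 5.2]
ee_rot: [0.667, 0.745, 0.002, -0.001]
contact_force: [-0.8, -1.7, 1.4]
width: 20.7
```

```bash
python3 - <<'E'
from h import *
s=ctrl.get_state(); print(s["tcp_pos"].round(1),inrack(s["tcp_pos"]),s["width"],s["contact_force"])
d=snap("wrist","w6");np.save("d",d,allow_pickle=True)
d=snap("scene","s6",(240,110,410,240),4)
d=snap("top","t6",(85,150,225,290),4.5);np.save("dt",d,allow_pickle=True)
E
```

```text
[555.5  22.4   5.2] [  -1.51617062 -269.10704602] 20.716379137332737 [-0.77481495 -1.69135634  1.3509515 ]
```

View pics/w6.png

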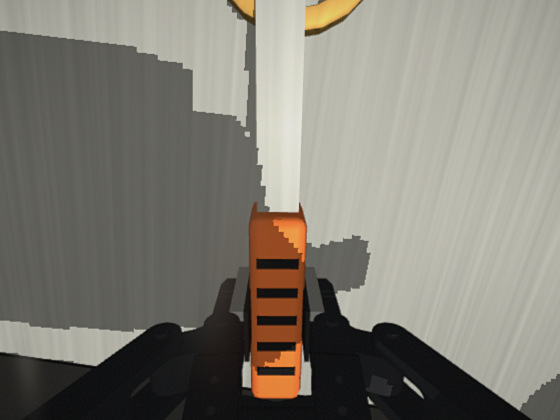

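View pics/t6.png

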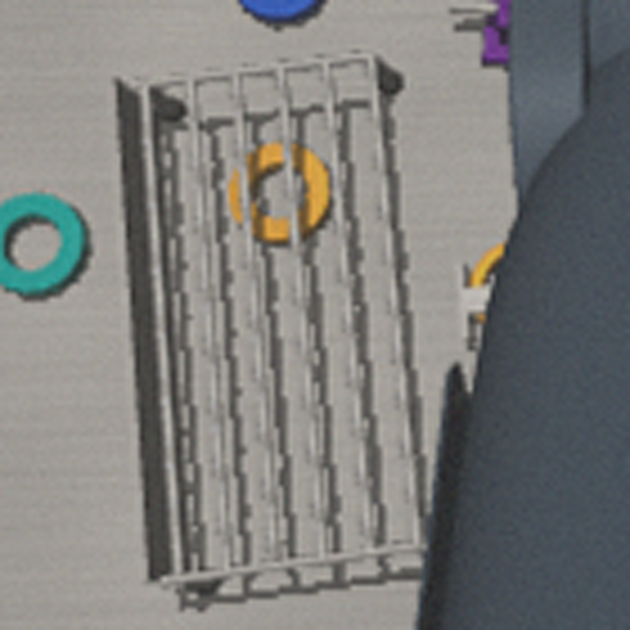

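View pics/s6.png

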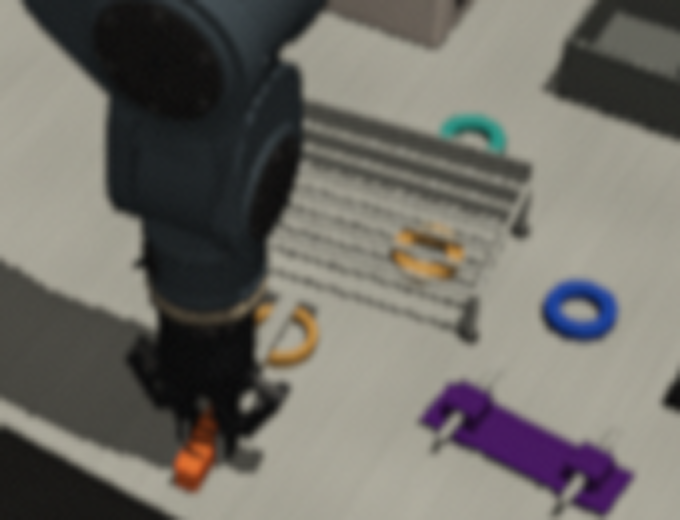

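servo_tool(gripper=[0,0,0,0,0,0,0,0,0,0,0,0,0,0,0,0], travel=[[0,0,-0.6],[0,0,-0.85],[0,0.6,-0.85],[0,1.4,-0.85],[0,2.2,-0.85],[0,2.9,-0.85],[0,3.22,-0.85],[0.6,3.22,-0.85],[1.5,3.22,-0.85],[2.4,3.22,-0.85],[3.3,3.22,-0.85],[4.2,3.22,-0.85],[5,3.22,-0.85],[5.6,3.22,-0.85],[5.85,3.22,-0.85],[5.85,3.22,-0.85]], twist=[[0,0,0],[0,0,0],[0,0,0],[0,0,0],[0,0,0],[0,0,0],[0,0,0],[0,0,0],[0,0,0],[0,0,0],[0,0,0],[0,0,0],[0,0,0],[0,0,0],[0,0,0],[0,0,0]])

```text
t: 12.98
tcp_pos: [619.3, 177.5, 27.1]
ee_rot: [0.667, 0.745, 0.002, -0.001]
contact_force: [0.7, -0.2, -0.9]
width: 20.6
```

```bash
python3 - <<'E'
from h import *
s=ctrl.get_state(); print(s["tcp_pos"].round(1),inrack(s["tcp_pos"]),s["width"],s["contact_force"])
d=snap("wrist","w7");np.save("d",d,allow_pickle=True)
E
```

```text
[619.3 177.5  27.1] [  79.2229159 -122.0641588] 20.556261384733435 [ 0.67726793 -0.16385289 -0.88935371]
```

View pics/w7.png

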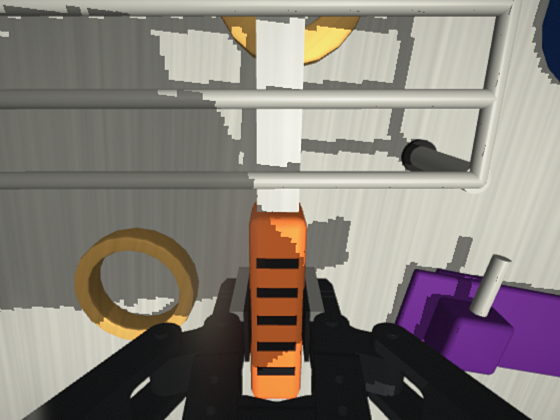

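servo_tool(gripper=[0,0,0,0,0,0,0,0,0,0,0,0,0,0,0,0,0,0,0,0], travel=[[0,0.25,0],[0,0.25,0.45],[0,0.25,0.85],[0,0.25,0.85],[-0.3,0.25,0.85],[-0.7,0.25,0.85],[-1.1,0.25,0.85],[-1.5,0.25,0.85],[-1.9,0.25,0.85],[-2.3,0.25,0.85],[-2.7,0.25,0.85],[-3.1,0.25,0.85],[-3.5,0.25,0.85],[-3.9,0.25,0.85],[-4.3,0.25,0.85],[-4.7,0.25,0.85],[-5.1,0.25,0.85],[-5.5,0.25,0.85],[-5.9,0.25,0.85],[-5.9,0.25,0.85]], twist=[[0,0,0],[0,0,0],[0,0,0],[0,0,0],[0,0,0],[0,0,0],[0,0,0],[0,0,0],[0,0,0],[0,0,0],[0,0,0],[0,0,0],[0,0,0],[0,0,0],[0,0,0],[0,0,0],[0,0,0],[0,0,0],[0,0,0],[0,0,0]])

```text
t: 15.52
tcp_pos: [641.8, 30.7, 5.2]
ee_rot: [0.667, 0.745, 0.002, -0.001]
contact_force: [-0.4, 0.6, -1.1]
width: 20.4
```

```bash
python3 - <<'E'
from h import *
s=ctrl.get_state(); print(s["tcp_pos"].round(1),inrack(s["tcp_pos"]),s["width"],s["contact_force"])
d=snap("wrist","w8");np.save("d",d,allow_pickle=True)
d=snap("scene","s8",(240,110,410,240),4)
E
```

```text
[641.8  30.7   5.2] [  85.20070073 -270.44152988] 20.37054905974758 [-0.35372647  0.59752668 -1.05469835]
```

View pics/w8.png

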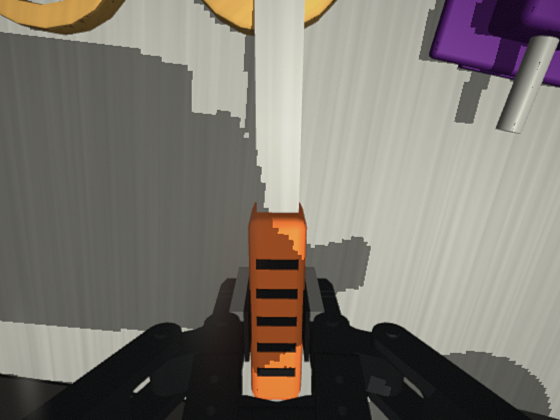

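View pics/s8.png

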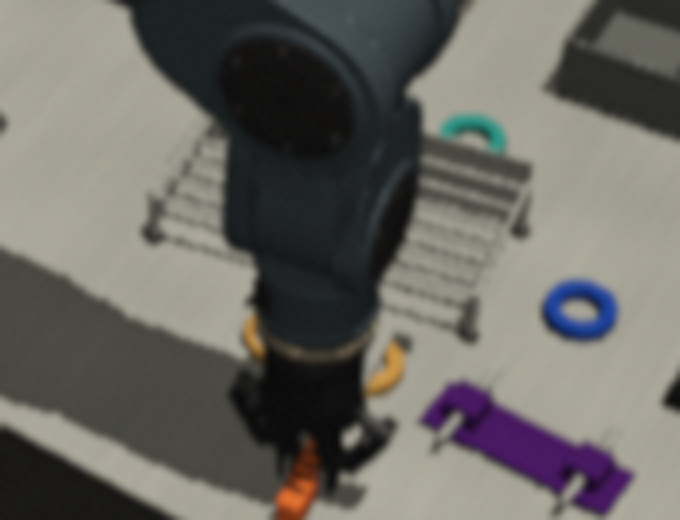

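```bash
python3 - <<'E'
from h import *
rel([470,-90,85],0.)
E
```

```text
t 15.625 tcp [641.7  31.6   5.3] travel [-4.065 -7.357 -3.218]
twist [-0.031 -0.051 19.26 ]
R0
 [[-0.11   0.994  0.001]
 [ 0.994  0.11   0.005]
 [ 0.004  0.001 -1.   ]]
```

servo_tool(gripper=[0,0,0,0,0,0,0,0,0,0,0,0,0,0,0,0,0,0], travel=[[0,0,-0.9],[0,0,-1.8],[0,0,-2.7],[-0.3,-0.6,-3.2],[-0.7,-1.2,-3.2],[-1.1,-1.9,-3.2],[-1.5,-2.6,-3.2],[-1.9,-3.3,-3.2],[-2.3,-4,-3.2],[-2.7,-4.7,-3.2],[-3.1,-5.4,-3.2],[-3.5,-6.1,-3.2],[-3.8,-6.8,-3.2],[-4.05,-7.2,-3.2],[-4.05,-7.35,-3.2],[-4.05,-7.35,-3.2],[-4.05,-7.35,-3.2],[-4.05,-7.35,-3.2]], twist=[[0,0,0],[0,0,0],[0,0,0],[0,0,1.8],[0,0,3.6],[0,0,5.4],[0,0,7.2],[0,0,9],[0,0,10.8],[0,0,12.6],[0,0,14.4],[0,0,16.2],[0,0,18],[0,0,19.2],[0,0,19.2],[0,0,19.2],[0,0,19.2],[0,0,19.2]])

```text
t: 17.88
tcp_pos: [470.5, -89.3, 84.5]
ee_rot: [1.0, 0.003, 0.0, -0.002]
contact_force: [0.3, 0.4, -1.5]
width: 20.6
```

```bash
python3 - <<'E'
from h import *
s=ctrl.get_state(); print(s["tcp_pos"].round(1),s["qpos"].round(2),s["width"],s["contact_force"])
d=snap("wrist","w9");np.save("d",d,allow_pickle=True)
d=snap("top","t9",(80,100,430,300),2.2);np.save("dt",d,allow_pickle=True)
rel([470,-90,7.6],0.)
E
```

```text
[470.5 -89.3  84.5] [-0.19  0.25 -0.37  0.95  0.    2.94] 20.644769732194774 [ 0.3305118   0.4468328  -1.49028185]
t 17.975 tcp [470.3 -89.4  84.5] travel [-0.016  0.037  3.076]
twist [-0.054 -0.01   0.07 ]
R0
 [[ 1.     0.006  0.001]
 [ 0.006 -1.     0.005]
 [ 0.001 -0.005 -1.   ]]
```

View pics/w9.png

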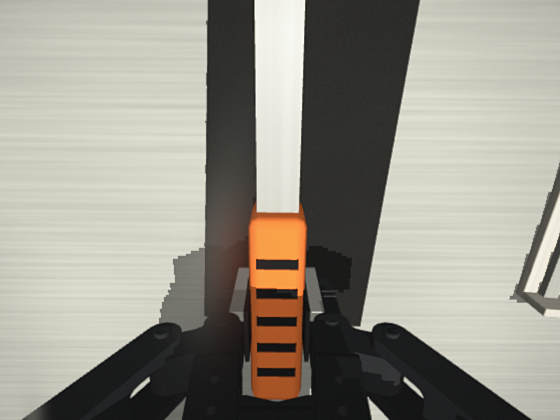

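View pics/t9.png

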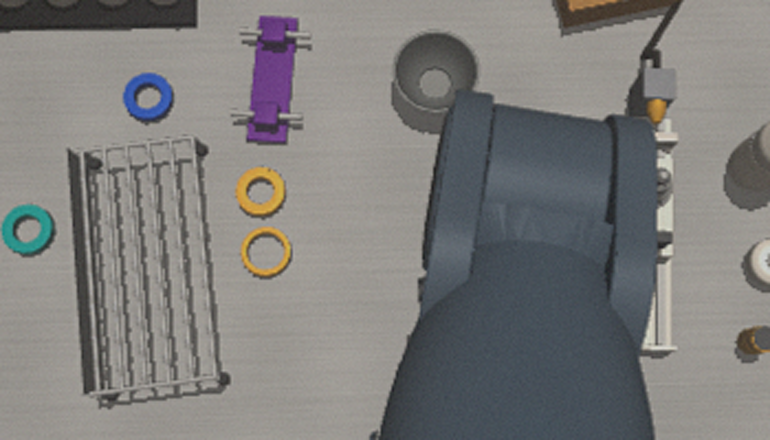

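servo_tool(gripper=[0,0,0,0,0,0.4,0.5,0.5,0.5,0.5,0.5,0.5,0.5], travel=[[0,0,1],[0,0,2],[0,0,2.8],[0,0,3.07],[0,0,3.07],[0,0,3.07],[0,0,3.07],[0,0,3.07],[0,0,2.2],[0,0,1],[0,0,-1],[0,0,-3],[0,0,-3]], twist=[[0,0,0],[0,0,0],[0,0,0],[0,0,0],[0,0,0],[0,0,0],[0,0,0],[0,0,0],[0,0,0],[0,0,0],[0,0,0],[0,0,0],[0,0,0]])

```text
t: 19.6
tcp_pos: [472.2, -90.3, 163.3]
ee_rot: [1.0, 0.003, 0.004, -0.002]
contact_force: [-0.5, 0.9, 0.2]
width: 42.6
```

```bash
python3 - <<'E'
from h import *
s=ctrl.get_state(); print(s["tcp_pos"].round(1),s["qpos"].round(2),s["width"],s["contact_force"])
d=snap("wrist","w10");np.save("d",d,allow_pickle=True)
d=np.load("dt.npy",allow_pickle=True).item()
for u,v in [(261,192),(266.5,252)]: p=p2w(d,u/2.2+80,v/2.2+100,14);print(p,inrack(p))
E
```

```text
[472.2 -90.3 163.3] [-0.19  0.19 -0.23  1.14  0.    2.94] 42.60004466926831 [-0.47898283  0.94673469  0.15356161]
[621.00316941 162.80054317  14.        ] [  79.23854642 -136.88517245]
[544.85014409 155.6176395   14.        ] [   2.75944232 -135.53461527]
```

View pics/w10.png

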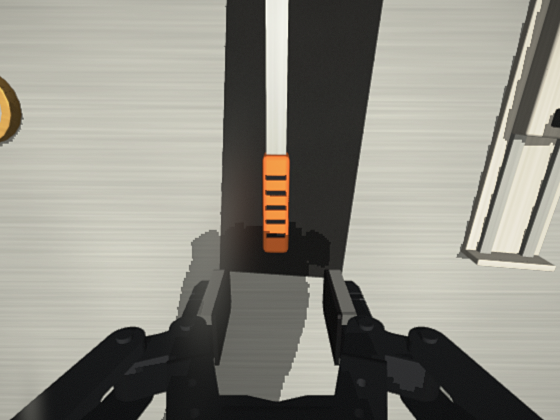

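servo_tool(gripper=[0.7,0.7,0.7,0.7,0.7,0.7,0.7,0.7,0.7], travel=[[0,0.7,-1.2],[0,1.8,-2.4],[0,3.2,-3],[0.1,4.6,-3],[0.2,6,-3],[0.3,7.4,-3],[0.3,8.6,-3],[0.3,8.6,-3],[0.3,8.6,-3]], twist=[[0,0,0],[0,0,0],[0,0,0],[0,0,0],[0,0,0],[0,0,0],[0,0,0],[0,0,0],[0,0,0]])

```text
t: 20.78
tcp_pos: [478.4, -304.7, 232.6]
ee_rot: [1.0, 0.003, -0.0, -0.003]
contact_force: [-0.5, 0.8, -0.6]
width: 59.7
```

```bash
python3 - <<'E'
from h import *
s=ctrl.get_state(); print(s["tcp_pos"].round(1),s["qpos"].round(2),s["width"],s["contact_force"])
d=snap("wrist","w11");np.save("d",d,allow_pickle=True)
E
```

```text
[ 478.4 -304.7  232.6] [-0.57  0.36  0.16  1.38  0.    2.57] 59.67775615336401 [-0.49668013  0.77704915 -0.6275781 ]
```

View pics/w11.png

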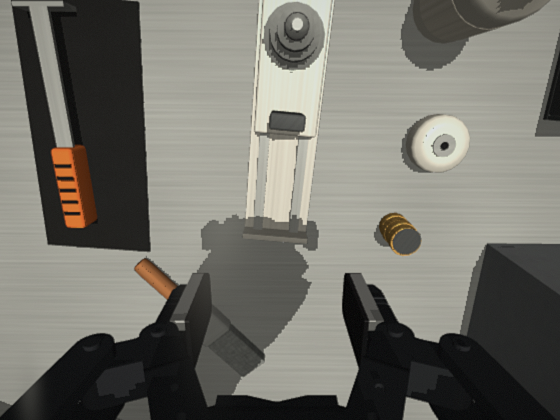

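```bash
python3 - <<'E'
from h import *
d=snap("wrist","w11c",(200,0,380,250),3.2);np.save("d",d,allow_pickle=True)
E
```

```text
(no output)
```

View pics/w11c.png

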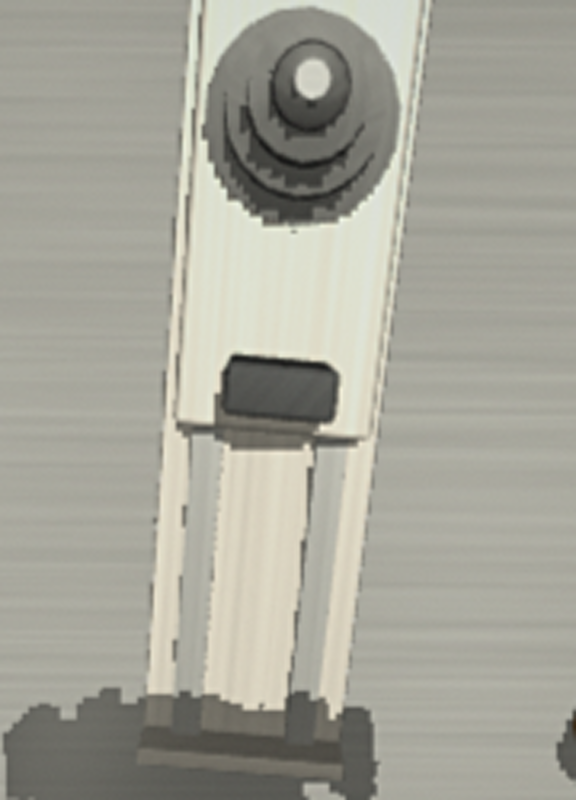

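```bash
python3 - <<'E'
from h import *
d=np.load("d.npy",allow_pickle=True).item()
f=lambda u,v,z:p2w(d,u/3.2+200,v/3.2,z)
tab=f(281,388,79); tip=f(312,78,94); print("tab",tab,"tip",tip,np.degrees(np.arctan2(*(tip-tab)[1::-1])),np.linalg.norm((tip-tab)[:2]))
base=f(302,118,34); print("base circle",base)
l=[f(176,420,34),f(365,437,34)]; print("back edge",l,(l[0]+l[1])/2)
print("tab edges",f(224,385,79),f(338,391,79))
e=[f(140,748,18),f(342,762,18)];print(e)
e=[f(188,0,10),f(148,690,10)];print("left rail",e,np.degrees(np.arctan2(*(e[0]-e[1])[1::-1])))
e=[f(203,60,34),f(178,410,34)];print("carr left",e,np.degrees(np.arctan2(*(e[0]-e[1])[1::-1])))
E
```

```text
tab [ 542.30058278 -313.37497825   79.        ] tip [ 611.16985605 -318.83928055   94.        ] -4.536521616600536 69.08571053894701
base circle [ 611.73167813 -319.20960108   34.        ]
back edge [array([ 529.76786943, -283.15671545,   34.        ]), array([ 525.11800913, -340.22174451,   34.        ])] [ 527.44293928 -311.68922998   34.        ]
tab edges [ 542.95875891 -298.61684698   79.        ] [ 541.64163982 -328.15030412   79.        ]
[array([ 416.78405419, -268.05635636,   18.        ]), array([ 412.09392456, -338.41727114,   18.        ])]
left rail [array([ 645.58410211, -286.69604313,   10.        ]), array([ 435.3698428, -270.5490411,   10.       ])] -4.392385095607707
carr left [array([ 625.8340162 , -291.86350021,   34.        ]), array([ 532.70411948, -283.79792628,   34.        ])] -4.949786721813722
```

```bash
python3 - <<'E'
from h import *
rel([542.3,-313.4,54],np.radians(-4.4))
E
```

```text
t 20.875 tcp [ 478.7 -304.4  233.2] travel [2.539 0.413 7.168]
twist [-0.059 -0.003  0.951]
R0
 [[ 1.     0.006  0.   ]
 [ 0.006 -1.     0.005]
 [ 0.    -0.005 -1.   ]]
```

servo_tool(gripper=[0.8,0.8,0.8,0.8,0.8,0.8,0.8,0.8,0.8,0,0,0,0,0], travel=[[0.8,0.1,1],[1.6,0.3,2],[2.54,0.4,3],[2.54,0.4,4.1],[2.54,0.4,5.2],[2.54,0.4,6.2],[2.54,0.4,7],[2.54,0.4,7.15],[2.54,0.4,7.15],[2.54,0.4,7.15],[2.54,0.4,7.15],[2.54,0.4,7.15],[2.54,0.4,7.15],[2.54,0.4,7.15]], twist=[[0,0,0.4],[0,0,0.8],[0,0,0.95],[0,0,0.95],[0,0,0.95],[0,0,0.95],[0,0,0.95],[0,0,0.95],[0,0,0.95],[0,0,0.95],[0,0,0.95],[0,0,0.95],[0,0,0.95],[0,0,0.95]], newtons=40)

```text
t: 22.62
tcp_pos: [543.1, -312.5, 55.9]
ee_rot: [0.999, -0.038, 0.001, -0.004]
contact_force: [-0.7, 14.4, 13.3]
width: 29.3
```

```bash
python3 - <<'E'
from h import *
s=ctrl.get_state(); print(s["tcp_pos"].round(1),s["qpos"].round(2),s["width"],s["contact_force"])
d=snap("wrist","w12");np.save("d",d,allow_pickle=True)
E
```

```text
[ 543.1 -312.5   55.9] [-0.53  0.55  0.01  1.03  0.01  2.69] 29.317439182237976 [-0.68079228 14.36018879 13.27490812]
```

View pics/w12.png

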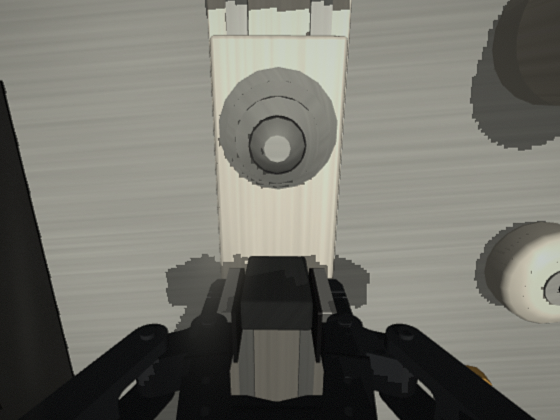

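servo_tool(gripper=[0,0,0,0,0,0,0,0,0], travel=[[-0.2,0,0],[-0.5,0,0],[-0.8,0,0],[-1.1,0,0],[-1.4,0,0],[-1.7,0,0],[-2,0,0],[-2.2,0,0],[-2.2,0,0]], twist=[[0,0,0],[0,0,0],[0,0,0],[0,0,0],[0,0,0],[0,0,0],[0,0,0],[0,0,0],[0,0,0]])

```text
t: 23.8
tcp_pos: [488.2, -308.0, 55.9]
ee_rot: [0.999, -0.038, 0.001, -0.004]
contact_force: [-1.0, 17.4, 14.9]
width: 29.3
```

servo_tool(gripper=[0,0,0,0,0], travel=[[-0.15,0,0],[-0.3,0,0],[-0.45,0,0],[-0.6,0,0],[-0.6,0,0]], twist=[[0,0,0],[0,0,0],[0,0,0],[0,0,0],[0,0,0]])

```text
t: 24.42
tcp_pos: [473.5, -306.8, 55.9]
ee_rot: [0.999, -0.038, 0.002, -0.004]
contact_force: [1.6, 18.5, 15.9]
width: 29.2
```

servo_tool(gripper=[0,0,0,0], travel=[[-0.15,0,0],[-0.3,0,0],[-0.4,0,0],[-0.4,0,0]], twist=[[0,0,0],[0,0,0],[0,0,0],[0,0,0]])

```text
t: 24.92
tcp_pos: [463.6, -305.9, 55.9]
ee_rot: [0.999, -0.038, 0.002, -0.004]
contact_force: [2.9, 18.7, 15.3]
width: 29.0
```

```bash
python3 - <<'E'
from h import *
s=ctrl.get_state(); print(s["tcp_pos"].round(1),s["contact_force"])
d=snap("scene","s13",(170,200,350,350),4)
E
```

```text
[ 463.6 -305.9   55.9] [ 2.8569088  18.65740953 15.30735115]
```

View pics/s13.png

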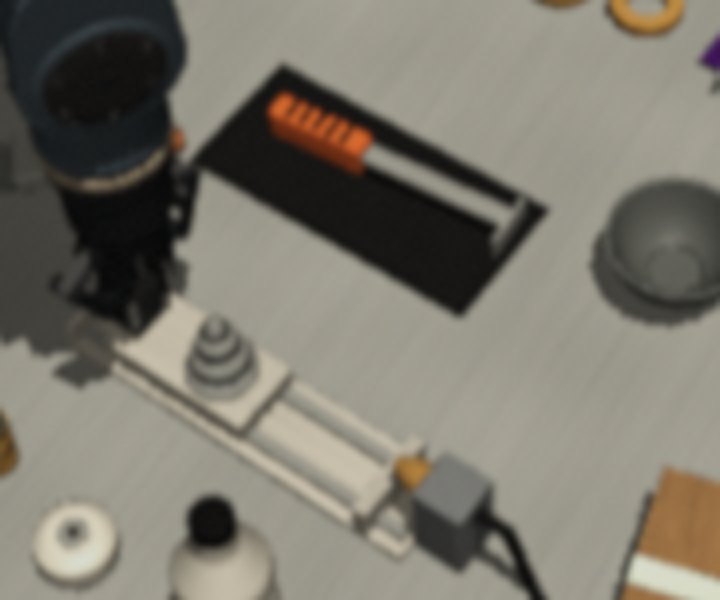

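servo_tool(gripper=[0,0,0], travel=[[-0.1,0,0],[-0.2,0,0],[-0.2,0,0]], twist=[[0,0,0],[0,0,0],[0,0,0]])

```text
t: 25.35
tcp_pos: [459.7, -305.6, 55.9]
ee_rot: [0.999, -0.038, 0.003, -0.004]
contact_force: [10.0, 19.3, 9.3]
width: 28.9
```

servo_tool(gripper=[0,0,0], travel=[[-0.1,0,0],[-0.2,0,0],[-0.2,0,0]], twist=[[0,0,0],[0,0,0],[0,0,0]])

```text
t: 25.72
tcp_pos: [458.6, -305.6, 56.2]
ee_rot: [0.999, -0.037, 0.006, -0.004]
contact_force: [39.6, 18.0, -11.8]
width: 28.8
```

servo_tool(gripper=[0,0.5,0.6,0.7,0.7,0.7,0.7,0.7,0.7,0.7], travel=[[0.15,0,0],[0.15,0,0],[0.15,0,0],[0.15,0,0],[0.15,0,-1],[0.15,0,-2],[0.1,0,-3],[0,0,-4.5],[0,0,-6.5],[0,0,-6.5]], twist=[[0,0,0],[0,0,0],[0,0,0],[0,0,0],[0,0,0],[0,0,0],[0,0,0],[0,0,0],[0,0,0],[0,0,0]])

```text
t: 26.98
tcp_pos: [453.8, -309.0, 221.0]
ee_rot: [0.999, -0.039, 0.003, -0.001]
contact_force: [-0.7, -0.3, -0.3]
width: 59.9
```

```bash
python3 - <<'E'
from h import *
s=ctrl.get_state(); print(s["tcp_pos"].round(1),s["contact_force"])
d=snap("wrist","w14");np.save("d",d,allow_pickle=True)
E
```

```text
[ 453.8 -309.   221. ] [-0.67756256 -0.27593636 -0.25175611]
```

View pics/w14.png

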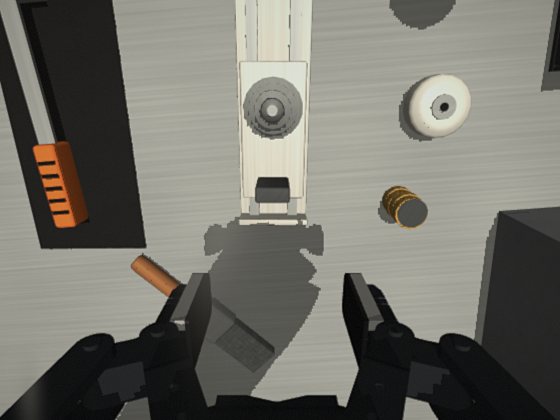

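```bash
python3 - <<'E'
from h import *
d=snap("wrist","w14c",(220,50,320,230),4);np.save("d",d,allow_pickle=True)
E
```

```text
(no output)
```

View pics/w14c.png

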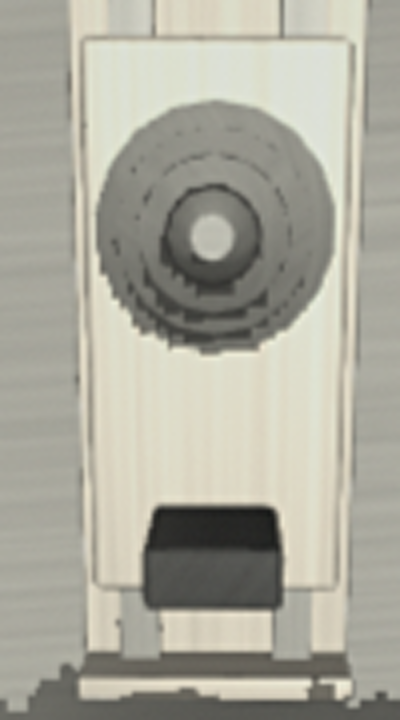

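```bash
python3 - <<'E'
from h import *
d=np.load("d.npy",allow_pickle=True).item()
print("cam",-d["R"].T@d["t"])
f=lambda u,v,z:p2w(d,u/4+220,v/4+50,z)
tip=f(211,237,94);tab=f(214,579,79);base=f(215,225,34)
print(tip,tab,base,np.linalg.norm((tip-tab)[:2]),np.degrees(np.arctan2(*(tip-tab)[1::-1])))
print("back edge",f(215,588,34),"wall top",f(217,655,20))
E
```

```text
cam [ 536.03580761 -315.93157557  361.79516119]
[ 527.77322886 -311.84489512   94.        ] [ 458.3048469  -306.65314479   79.        ] [ 528.43757417 -312.03935979   34.        ] 69.66211570539065 -4.274079848347962
back edge [ 443.63650546 -305.23794881   34.        ] wall top [ 421.62007727 -303.85371275   20.        ]
```

```bash
python3 - <<'E'
from h import *
rel([530,140,180],np.radians(30))
E
```

```text
t 27.075 tcp [ 452.6 -308.1  217.4] travel [  1.694 -18.103   1.576]
twist [-0.044 -0.027 -6.89 ]
R0
 [[ 0.997 -0.078  0.001]
 [-0.078 -0.997  0.004]
 [ 0.001 -0.004 -1.   ]]
```

servo_tool(gripper=[1,1,1,1,1,1,1,1,1,1,1,1,1,1,1], travel=[[0.1,-1,0],[0.2,-2.4,0.2],[0.4,-4,0.4],[0.5,-5.6,0.6],[0.7,-7.2,0.8],[0.8,-8.8,1],[1,-10.4,1.1],[1.1,-12,1.3],[1.3,-13.6,1.5],[1.5,-15.2,1.57],[1.6,-16.8,1.57],[1.7,-18.1,1.57],[1.7,-18.1,1.57],[1.7,-18.1,1.57],[1.7,-18.1,1.57]], twist=[[0,0,-0.5],[0,0,-1.1],[0,0,-1.7],[0,0,-2.3],[0,0,-2.9],[0,0,-3.5],[0,0,-4.1],[0,0,-4.7],[0,0,-5.3],[0,0,-5.9],[0,0,-6.5],[0,0,-6.9],[0,0,-6.9],[0,0,-6.9],[0,0,-6.9]])

```text
t: 28.95
tcp_pos: [529.7, 139.3, 179.9]
ee_rot: [0.966, 0.259, 0.001, -0.002]
contact_force: [-0.5, 0.4, -0.3]
width: 85.6
```

```bash
python3 - <<'E'
from h import *
s=ctrl.get_state(); print(s["tcp_pos"].round(1),s["qpos"].round(2))
d=snap("wrist","w15");np.save("d",d,allow_pickle=True)
E
```

```text
[529.7 139.3 179.9] [ 0.25  0.32 -0.02  1.23  0.    2.87]
```

View pics/w15.png

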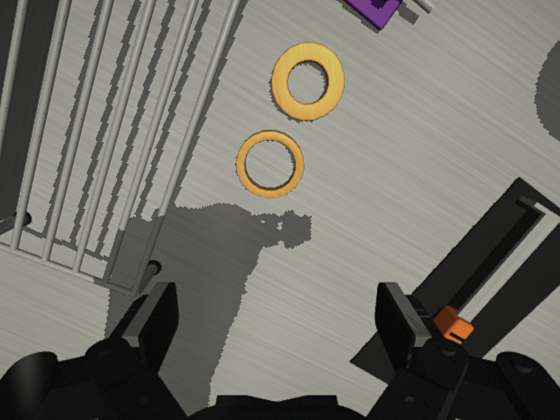

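```bash
python3 - <<'E'
from h import *
d=np.load("d.npy",allow_pickle=True).item()
L=p2w(d,270.3,163.5,13);M=p2w(d,308,81,13);print(L,M,inrack(L),inrack(M))
print(np.linalg.norm(p2w(d,236,163.5,10)-p2w(d,304,163.5,10)))
rel([L[0],L[1],1])
E
```

```text
[549.6678209  157.01832695  13.        ] [625.60201134 164.07578615  13.        ] [   7.70322811 -134.67967831] [  83.95087798 -136.13050489]
61.73537244735567
t 29.0 tcp [529.8 139.4 180. ] travel [ 1.022 -0.189  7.164]
R0
 [[ 0.866  0.5    0.001]
 [ 0.5   -0.866  0.004]
 [ 0.003 -0.004 -1.   ]]
```

servo_tool(gripper=[1,1,1,1,1,1], travel=[[0.3,0,1.2],[0.6,-0.1,2.6],[1,-0.2,4],[1,-0.2,5.2],[1,-0.2,5.6],[1,-0.2,5.6]], twist=[[0,0,0],[0,0,0],[0,0,0],[0,0,0],[0,0,0],[0,0,0]])

```text
t: 29.75
tcp_pos: [549.1, 157.3, 40.5]
ee_rot: [0.966, 0.259, 0.001, -0.002]
contact_force: [-1.4, 0.3, -0.0]
width: 85.6
```

```bash
python3 - <<'E'
from h import *
s=ctrl.get_state(); print(s["tcp_pos"].round(1),s["qpos"].round(2))
d=snap("wrist","w16");np.save("d",d,allow_pickle=True)
E
```

```text
[549.1 157.3  40.5] [ 0.28  0.46 -0.18  0.93  0.    2.89]
```

View pics/w16.png

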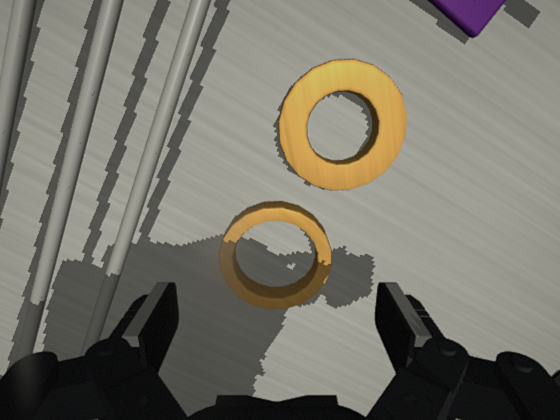

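```bash
python3 - <<'E'
from h import *
d=np.load("d.npy",allow_pickle=True).item()
# project model circles for refining
def circ(c,r,z):
    th=np.linspace(0,2*np.pi,60); return np.array([w2p(d,[c[0]+r*np.cos(a),c[1]+r*np.sin(a),z]) for a in th])
im=d["image"][:,:,::-1].copy()
for c,rb in [((549.1,157.3),23),((625.6,164.1),17)]:
    for r,z,col in [(31,14,(255,0,0)),(rb,14,(0,0,255)),(31,0,(0,255,0))]:
        cv2.polylines(im,[circ(c,r,z).round().astype(int)],True,col,1)
cv2.imwrite("pics/w16o.png",im)
E
```

```text
(no output)
```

View pics/w16o.png

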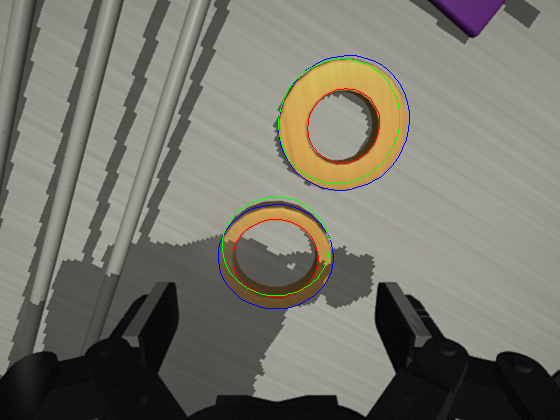

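servo_tool(gripper=[1,1,1,1,0,0,0,0,0,0], travel=[[0,0,0.6],[0,0,1.2],[0,0,1.58],[0,0,1.58],[0,0,1.58],[0,0,1.58],[0,0,1.58],[0,0,1.58],[0,0,1.58],[0,0,1.58]], twist=[[0,0,0],[0,0,0],[0,0,0],[0,0,0],[0,0,0],[0,0,0],[0,0,0],[0,0,0],[0,0,0],[0,0,0]], newtons=60)

```text
t: 31.05
tcp_pos: [549.6, 158.0, 2.1]
ee_rot: [0.966, 0.259, 0.002, -0.002]
contact_force: [-6.2, -1.7, 14.5]
width: 58.9
```

```bash
python3 - <<'E'
from h import *
s=ctrl.get_state(); print(s["tcp_pos"].round(1),s["width"],s["contact_force"])
d=snap("wrist","w17");np.save("d",d,allow_pickle=True)
E
```

```text
[549.6 158.    2.1] 58.87863806238899 [-6.18241289 -1.71996931 14.52281053]
```

View pics/w17.png

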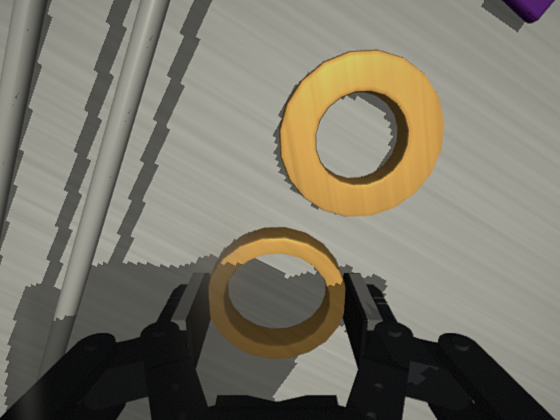

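servo_tool(gripper=[0,0,0,0,0,0,0], travel=[[0,0,-0.3],[0,0,-1],[0,0,-2.2],[0,0,-3.6],[0,0,-5],[0,0,-6],[0,0,-6]], twist=[[0,0,0],[0,0,0],[0,0,0],[0,0,0],[0,0,0],[0,0,0],[0,0,0]])

```text
t: 31.98
tcp_pos: [550.3, 157.5, 153.0]
ee_rot: [0.966, 0.259, 0.003, -0.002]
contact_force: [0.6, -1.1, -1.1]
width: 58.9
```

```bash
cat >> h.py <<'E'
def ringover(name,rb,cx=0.,cy=0.,dz=4.,n2=None):
    """draw model ring held: centre at tcp + tool(cx,cy), dz above TCP"""
    s=ctrl.get_state(); R0=Ro.from_quat(s["ee_rot"]); d=eyes.snapshot("wrist")
    im=cv2.resize(d["image"][:,:,::-1],None,fx=1.4,fy=1.4)
    th=np.linspace(0,2*np.pi,60)
    for r,z,col in [(31,7,(255,0,0)),(rb,7,(0,0,255)),(31,-7,(0,255,0))]:
        P=[w2p(d,s["tcp_pos"]+R0.apply([cx+r*np.cos(a),cy+r*np.sin(a),-dz-z])) for a in th]
        cv2.polylines(im,[(np.array(P)*1.4).round().astype(int)],True,col,1)
    cv2.imwrite(f"pics/{name}.png",im); print(s["tcp_pos"].round(1),s["width"].__round__(1),s["contact_force"].round(1))
    return d
E
python3 - <<'E'
from h import *
ringover("w18",23,0,0,5)
rel([528.2,-312,150],np.radians(-4.4))
E
```

```text
[550.3 157.5 153. ] 58.9 [ 0.6 -1.1 -1.1]
t 32.025 tcp [549.6 157.3 151.4] travel [-10.145  15.819  -0.042]
twist [-0.052 -0.041  6.893]
R0
 [[ 0.865  0.501  0.002]
 [ 0.501 -0.865  0.005]
 [ 0.005 -0.003 -1.   ]]
```

View pics/w18.png

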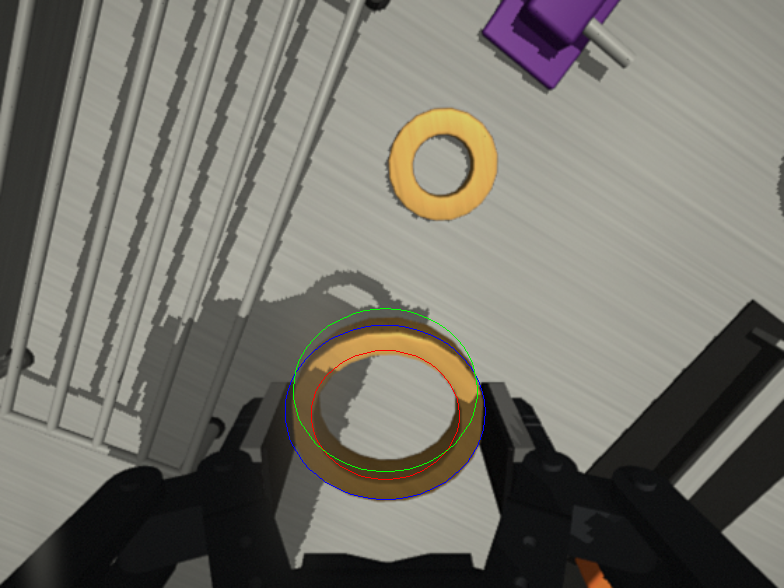

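```bash
python3 - <<'E'
from h import *
ringover("w18b",23,-1,0,0)
E
```

```text
[549.6 157.3 151.4] 59.1 [ 0.3  1.  -1.8]
```

View pics/w18b.png

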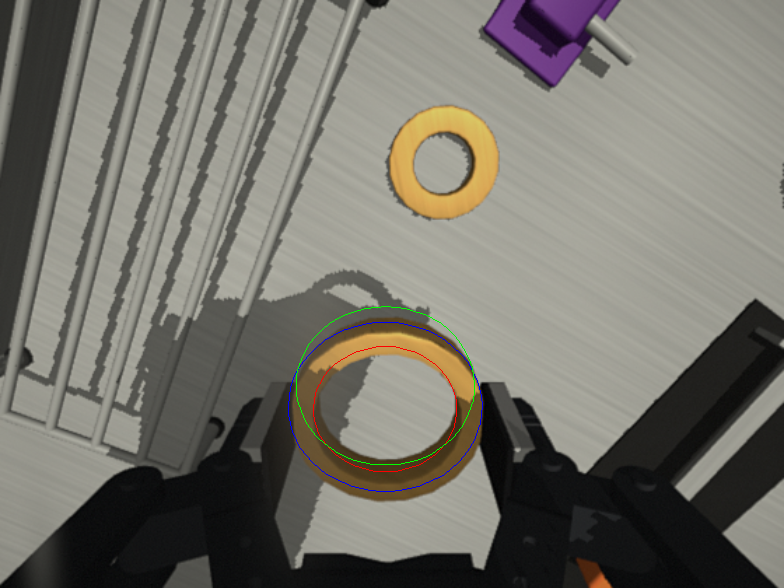

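```bash
sed -i 's/\[(31,7,/[(30,7,/' h.py; python3 - <<'E'
from h import *
ringover("w18c",23,-2.5,0,4)
im=cv2.imread("pics/w18c.png"); cv2.imwrite("pics/w18c.png",cv2.resize(im[290:530,260:520],None,fx=2.4,fy=2.4))
E
```

```text
[549.  157.1 150.4] 58.7 [-0.2 -0.2 -1.5]
```

View pics/w18c.png

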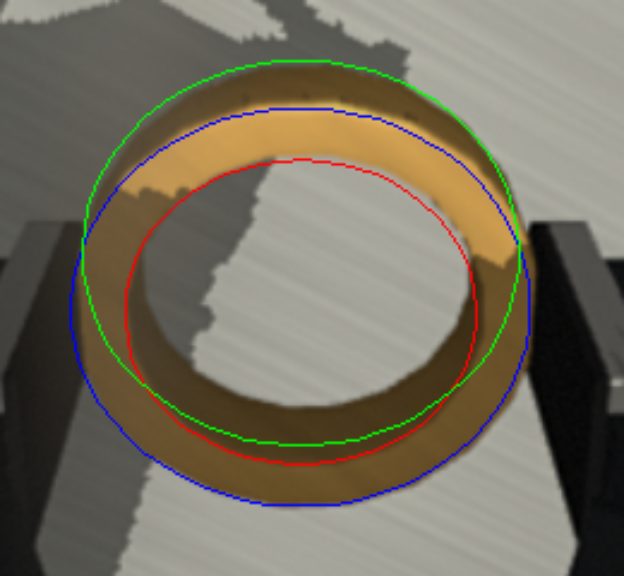

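```bash
python3 - <<'E'
from h import *
rel([530.7,-311.5,150],np.radians(-4.4))
E
```

```text
t 32.125 tcp [548.7 157.1 149.9] travel [-10.012  15.861  -0.085]
twist [-0.05  -0.009  6.893]
R0
 [[ 0.865  0.501 -0.   ]
 [ 0.501 -0.865  0.004]
 [ 0.002 -0.004 -1.   ]]
```

servo_tool(gripper=[0,0,0,0,0,0,0,0,0,0,0,0,0,0,0,0], travel=[[-0.4,0.7,0],[-1.2,1.9,0],[-2.1,3.3,0],[-3,4.7,0],[-3.9,6.1,0],[-4.8,7.5,0],[-5.7,8.9,0],[-6.5,10.3,0],[-7.4,11.7,0],[-8.2,13.1,0],[-9.1,14.4,0],[-9.7,15.4,0],[-10,15.86,0],[-10,15.86,0],[-10,15.86,0],[-10,15.86,0]], twist=[[0,0,0.3],[0,0,0.8],[0,0,1.4],[0,0,2],[0,0,2.6],[0,0,3.2],[0,0,3.8],[0,0,4.4],[0,0,5],[0,0,5.6],[0,0,6.2],[0,0,6.7],[0,0,6.9],[0,0,6.9],[0,0,6.9],[0,0,6.9]])

```text
t: 34.12
tcp_pos: [531.6, -310.3, 148.7]
ee_rot: [0.999, -0.038, 0.0, -0.002]
contact_force: [1.0, 0.1, -2.2]
width: 58.6
```

```bash
python3 - <<'E'
from h import *
ringover("w19",23,-2.5,0.7,4)
E
```

```text
[ 531.6 -310.3  148.7] 58.6 [ 1.   0.1 -2.2]
```

View pics/w19.png

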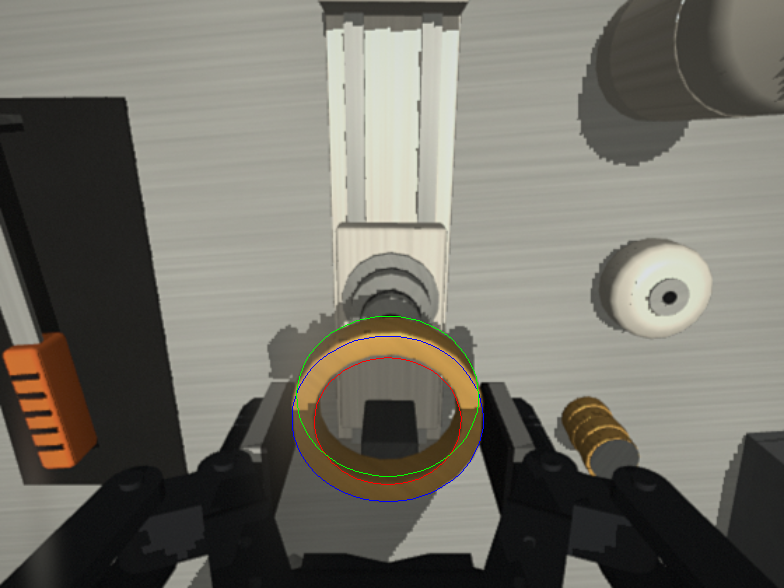

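servo_tool(gripper=[0,0,0,0,0,0,0], travel=[[-0.03,0.06,0.6],[-0.03,0.06,1.3],[-0.03,0.06,2],[-0.03,0.06,2.7],[-0.03,0.06,3.3],[-0.03,0.06,3.4],[-0.03,0.06,3.4]], twist=[[0,0,0],[0,0,0],[0,0,0],[0,0,0],[0,0,0],[0,0,0],[0,0,0]])

```text
t: 35.05
tcp_pos: [530.7, -312.3, 63.7]
ee_rot: [0.999, -0.039, 0.0, -0.002]
contact_force: [0.5, -1.1, -0.4]
width: 59.1
```

```bash
python3 - <<'E'
from h import *
ringover("w20",23,-2.5,0.3,4)
rel([530.7,-311.9,47])
E
```

```text
[ 530.7 -312.3   63.7] 59.1 [ 0.5 -1.1 -0.4]
t 35.1 tcp [ 530.9 -312.4   64.1] travel [-0.011 -0.017  0.682]
R0
 [[ 0.997 -0.077  0.002]
 [-0.077 -0.997  0.004]
 [ 0.001 -0.004 -1.   ]]
```

View pics/w20.png

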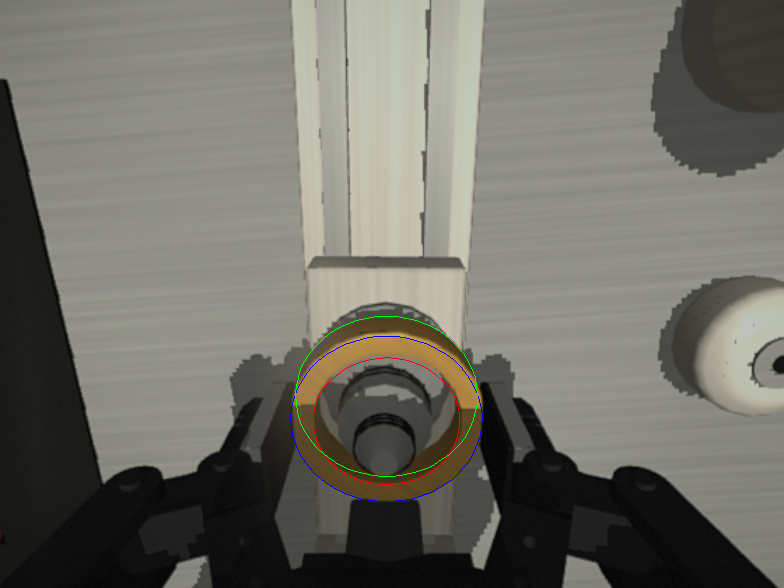

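servo_tool(gripper=[0,0,0,0], travel=[[0,0,0.3],[0,0,0.55],[0,0,0.7],[0,0,0.7]], twist=[[0,0,0],[0,0,0],[0,0,0],[0,0,0]])

```text
t: 35.6
tcp_pos: [530.4, -312.1, 45.7]
ee_rot: [0.999, -0.039, 0.0, -0.003]
contact_force: [0.3, 1.0, -0.7]
width: 58.8
```

```bash
python3 - <<'E'
from h import *
ringover("w21",23,-2.5,0.3,4)
E
```

```text
[ 530.4 -312.1   45.7] 58.8 [ 0.3  1.  -0.7]
```

View pics/w21.png

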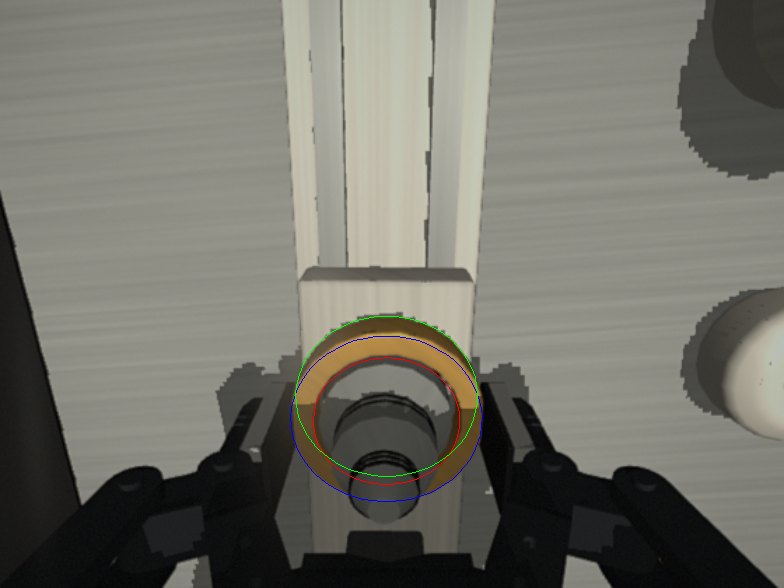

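servo_tool(gripper=[0.85,0.9,1,1,1,1,1,1,1,1], travel=[[0,0,0],[0,0,0],[0,0,0],[0,0,0],[0,0,-0.8],[0,0,-2],[0,0,-3.5],[0,0,-5],[0,0,-6],[0,0,-6]], twist=[[0,0,0],[0,0,0],[0,0,0],[0,0,0],[0,0,0],[0,0,0],[0,0,0],[0,0,0],[0,0,0],[0,0,0]])

```text
t: 36.9
tcp_pos: [531.4, -313.4, 198.0]
ee_rot: [0.999, -0.039, 0.002, -0.002]
contact_force: [-0.6, -0.1, -0.7]
width: 85.6
```

```bash
cat >> h.py <<'E'
def seats(name,M,items,d=None,cam="wrist",k=1.4):
    d=d or eyes.snapshot(cam)
    im=cv2.resize(d["image"][:,:,::-1],None,fx=k,fy=k,interpolation=cv2.INTER_CUBIC); th=np.linspace(0,2*np.pi,60)
    for rb,h in items:
        for r,z,col in [(30,h+7,(255,0,0)),(rb,h+7,(0,0,255)),(31,h-6,(0,255,0))]:
            P=[w2p(d,[M[0]+r*np.cos(a),M[1]+r*np.sin(a),34+z]) for a in th]
            cv2.polylines(im,[(np.array(P)*k).round().astype(int)],True,col,1)
    cv2.imwrite(f"pics/{name}.png",im); return im
E
python3 - <<'E'
from h import *
s=ctrl.get_state(); print(s["tcp_pos"],s["contact_force"])
im=seats("w22",(528.2,-312),[(23,15)])
cv2.imwrite("pics/w22.png",cv2.resize(im[150:590,250:550],None,fx=1.35,fy=1.35))
rel([600,135,180],np.radians(45))
E
```

```text
[ 531.3729083  -313.40477692  197.99455185] [-0.5558399  -0.14463599 -0.69935176]
t 36.95 tcp [ 530.8 -313.1  196.4] travel [  1.372 -18.08    0.735]
twist [-0.037 -0.038 -9.887]
R0
 [[ 0.997 -0.077  0.002]
 [-0.077 -0.997  0.004]
 [ 0.002 -0.004 -1.   ]]
```

View pics/w22.png

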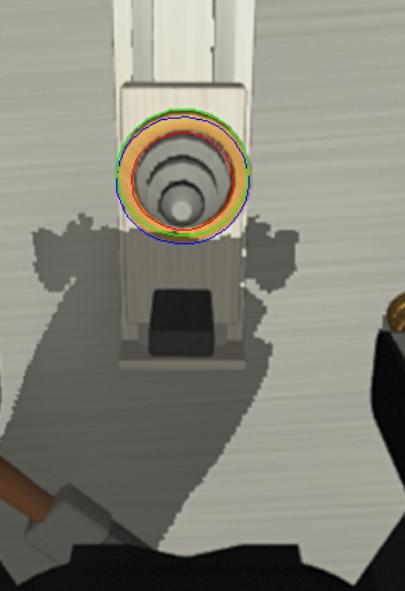

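```bash
python3 - <<'E'
from h import *
rel([625.3,164,150],np.radians(30))
E
```

```text
t 36.95 tcp [ 530.8 -313.1  196.4] travel [  2.289 -19.31    1.941]
twist [-0.041 -0.032 -6.887]
R0
 [[ 0.997 -0.077  0.002]
 [-0.077 -0.997  0.004]
 [ 0.002 -0.004 -1.   ]]
```

servo_tool(gripper=[1,1,1,1,1,1,1,1,1,1,1,1,1,1,1,1,1,1,1], travel=[[0.1,-0.8,0],[0.2,-2,0],[0.4,-3.5,0],[0.6,-5,0],[0.7,-6.5,0],[0.9,-8,0],[1.1,-9.5,0.2],[1.3,-11,0.4],[1.5,-12.5,0.6],[1.7,-14,0.8],[1.9,-15.5,1.1],[2,-17,1.4],[2.2,-18.4,1.8],[2.29,-19.3,2],[2.29,-19.3,3],[2.29,-19.3,4.2],[2.29,-19.3,5.4],[2.29,-19.3,6.3],[2.29,-19.3,6.3]], twist=[[0,0,-0.3],[0,0,-0.8],[0,0,-1.3],[0,0,-1.9],[0,0,-2.5],[0,0,-3.1],[0,0,-3.7],[0,0,-4.3],[0,0,-4.9],[0,0,-5.5],[0,0,-6.1],[0,0,-6.6],[0,0,-6.9],[0,0,-6.9],[0,0,-6.9],[0,0,-6.9],[0,0,-6.9],[0,0,-6.9],[0,0,-6.9]])

```text
t: 39.33
tcp_pos: [623.4, 164.3, 39.1]
ee_rot: [0.966, 0.259, -0.001, -0.002]
contact_force: [-0.4, 0.5, -0.3]
width: 85.2
```

```bash
python3 - <<'E'
from h import *
s=ctrl.get_state(); print(s["tcp_pos"],s["qpos"].round(2),s["contact_force"])
im=seats("w23",(625.6,164.1),[(17,7-34)])
E
```

```text
[623.35230081 164.26080183  39.11249593] [0.26 0.6  0.05 1.02 0.   2.87] [-0.4235221   0.47307742 -0.27253649]
```

View pics/w23.png

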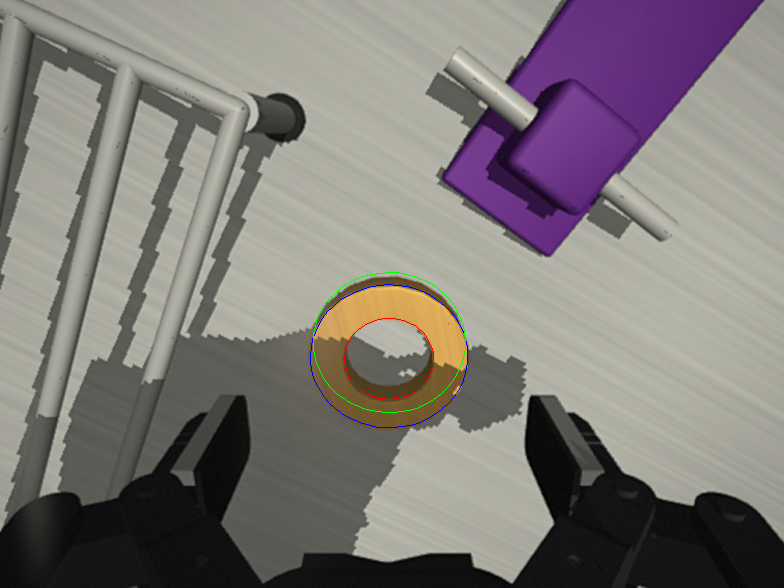

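servo_tool(gripper=[1,1,1,1,0,0,0,0,0,0,0,0,0,0,0], travel=[[0.07,0.05,0.6],[0.07,0.05,1.2],[0.07,0.05,1.52],[0.07,0.05,1.52],[0.07,0.05,1.52],[0.07,0.05,1.52],[0.07,0.05,1.52],[0.07,0.05,1.52],[0.07,0.05,1.52],[0.07,0.05,1.2],[0.07,0.05,0.3],[0.07,0.05,-1.2],[0.07,0.05,-3],[0.07,0.05,-4.5],[0.07,0.05,-4.5]], twist=[[0,0,0],[0,0,0],[0,0,0],[0,0,0],[0,0,0],[0,0,0],[0,0,0],[0,0,0],[0,0,0],[0,0,0],[0,0,0],[0,0,0],[0,0,0],[0,0,0],[0,0,0]])

```text
t: 41.25
tcp_pos: [628.7, 164.2, 157.0]
ee_rot: [0.966, 0.259, 0.004, -0.002]
contact_force: [0.4, -0.1, -1.7]
width: 57.8
```

```bash
python3 - <<'E'
from h import *
eyes.snapshot("wrist");eyes.snapshot("wrist")
ringover("w24",17,-2,0.3,4)
rel([530.7,-311.9,150],np.radians(-4.4))
E
```

```text
[627.1 163.8 153.2] 58.1 [-0.2  0.  -1.9]
t 41.4 tcp [626.6 163.7 152.5] travel [-12.849  14.542   0.016]
twist [-0.051 -0.007  6.893]
R0
 [[ 0.865  0.501 -0.   ]
 [ 0.501 -0.865  0.004]
 [ 0.002 -0.004 -1.   ]]
```

View pics/w24.png

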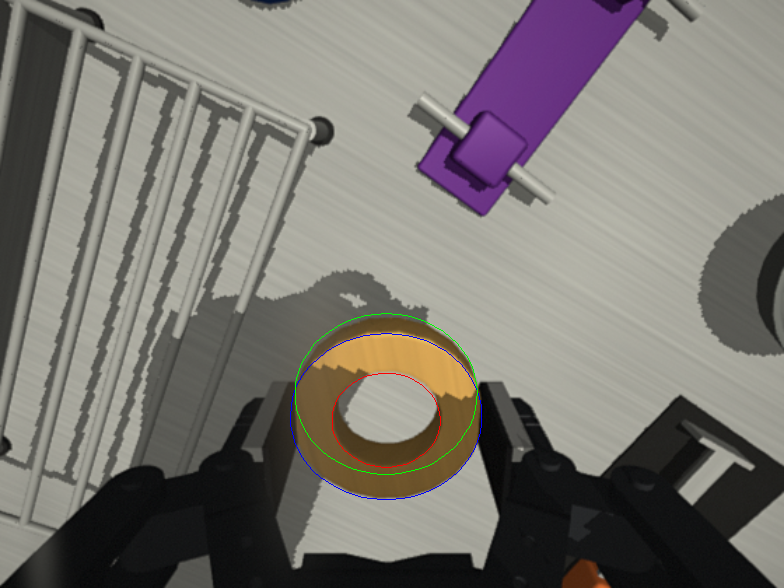

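servo_tool(gripper=[0,0,0,0,0,0,0,0,0,0,0,0,0,0,0,0,0], travel=[[-0.5,0.6,0],[-1.5,1.7,0],[-2.6,2.9,0],[-3.7,4.2,0],[-4.8,5.5,0],[-5.9,6.7,0],[-7,8,0],[-8.1,9.2,0],[-9.2,10.4,0],[-10.2,11.6,0],[-11.2,12.7,0],[-12.1,13.7,0],[-12.7,14.4,0],[-12.85,14.54,0],[-12.85,14.54,0],[-12.85,14.54,0],[-12.85,14.54,0]], twist=[[0,0,0.3],[0,0,0.8],[0,0,1.4],[0,0,2],[0,0,2.6],[0,0,3.2],[0,0,3.8],[0,0,4.4],[0,0,5],[0,0,5.5],[0,0,6],[0,0,6.5],[0,0,6.9],[0,0,6.9],[0,0,6.9],[0,0,6.9],[0,0,6.9]])

```text
t: 43.52
tcp_pos: [531.4, -311.0, 151.1]
ee_rot: [0.999, -0.038, 0.0, -0.002]
contact_force: [-0.5, 0.4, -2.4]
width: 58.3
```

```bash
python3 - <<'E'
from h import *
ringover("w25",17,-2,0.3,4)
rel([530.3,-311.9,90],np.radians(-4.4))
E
```

```text
[ 531.4 -311.   151.1] 58.3 [-0.5  0.4 -2.4]
t 43.575 tcp [ 531.4 -311.2  151.2] travel [-0.042  0.043  2.447]
twist [-0.054 -0.007  0.004]
R0
 [[ 0.997 -0.076  0.001]
 [-0.076 -0.997  0.005]
 [ 0.001 -0.005 -1.   ]]
```

View pics/w25.png

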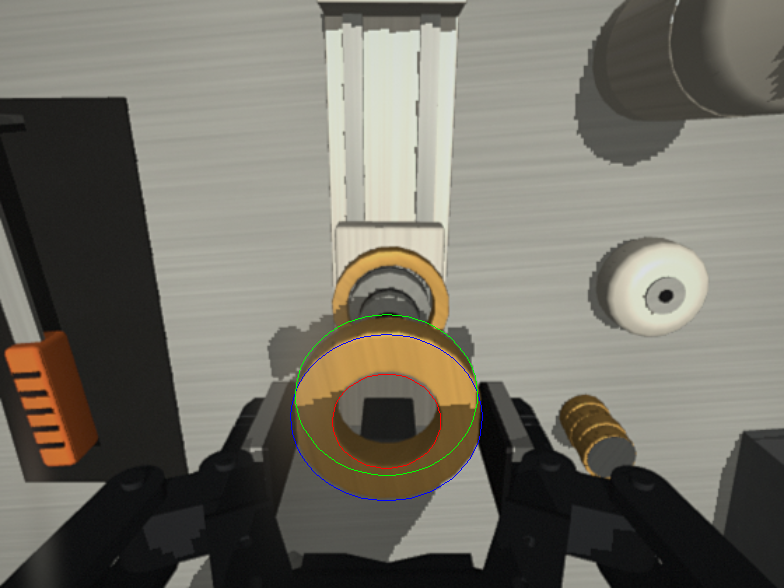

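servo_tool(gripper=[0,0,0,0,0,0], travel=[[-0.04,0.04,0.6],[-0.04,0.04,1.3],[-0.04,0.04,2],[-0.04,0.04,2.6],[-0.04,0.04,2.77],[-0.04,0.04,2.77]], twist=[[0,0,0],[0,0,0],[0,0,0],[0,0,0],[0,0,0],[0,0,0]])

```text
t: 44.32
tcp_pos: [530.0, -312.3, 81.7]
ee_rot: [0.999, -0.039, 0.0, -0.002]
contact_force: [0.4, -0.5, -2.1]
width: 58.3
```

```bash
python3 - <<'E'
from h import *
ringover("w26",17,-2,0.3,4)
rel([530.3,-311.9,65.5],np.radians(-4.4))
E
```

```text
[ 530.  -312.3   81.7] 58.3 [ 0.4 -0.5 -2.1]
t 44.375 tcp [ 530.3 -312.5   82.2] travel [-0.003 -0.02   0.667]
twist [-0.052 -0.011 -0.007]
R0
 [[ 0.997 -0.077  0.001]
 [-0.077 -0.997  0.004]
 [ 0.001 -0.005 -1.   ]]
```

View pics/w26.png

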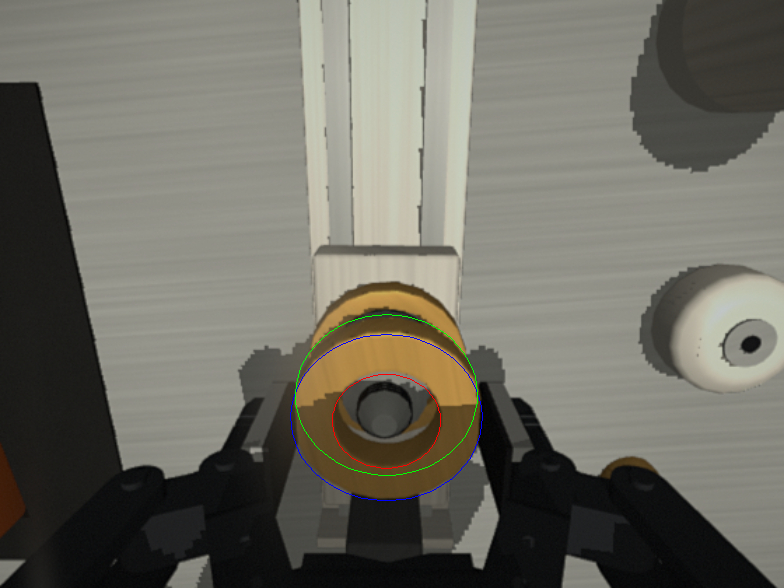

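Centred. Lower to just above its seat, release, retreat.

servo_tool(gripper=[0,0,0,0], travel=[[0,0,0.3],[0,0,0.5],[0,0,0.66],[0,0,0.66]], twist=[[0,0,0],[0,0,0],[0,0,0],[0,0,0]])

```text
t: 44.88
tcp_pos: [530.3, -312.0, 65.4]
ee_rot: [0.999, -0.039, 0.001, -0.003]
contact_force: [0.2, 2.7, 2.2]
width: 58.3
```

servo_tool(gripper=[0.85,0.9,1,1,1,1,1,1,1,1], travel=[[0,0,0],[0,0,0],[0,0,0],[0,0,0],[0,0,-0.8],[0,0,-2],[0,0,-3.5],[0,0,-5],[0,0,-5.5],[0,0,-5.5]], twist=[[0,0,0],[0,0,0],[0,0,0],[0,0,0],[0,0,0],[0,0,0],[0,0,0],[0,0,0],[0,0,0],[0,0,0]])

```text
t: 46.12
tcp_pos: [530.3, -313.1, 203.0]
ee_rot: [0.999, -0.039, 0.001, -0.002]
contact_force: [0.4, 0.5, -0.4]
width: 85.3
```

```bash
python3 - <<'E'
from h import *
eyes.snapshot("top");s=ctrl.get_state(); print(s["tcp_pos"],s["contact_force"])
im=seats("w27",(528.2,-312),[(23,15),(17,34)])
cv2.imwrite("pics/w27.png",cv2.resize(im[150:590,200:600],None,fx=1.35,fy=1.35))
snap("scene","s27",(170,200,350,350),4)
rel([458.3,-306.6,150],np.radians(-4.4))
E
```

```text
[ 529.90319029 -312.8500634   201.97845677] [-0.43342769 -0.01106131 -0.91464827]
t 46.275 tcp [ 529.5 -312.6  201.3] travel [-2.856 -0.008  2.058]
twist [-0.065  0.015 -0.008]
R0
 [[ 0.997 -0.077 -0.001]
 [-0.077 -0.997  0.006]
 [-0.001 -0.006 -1.   ]]
```

View pics/w27.png

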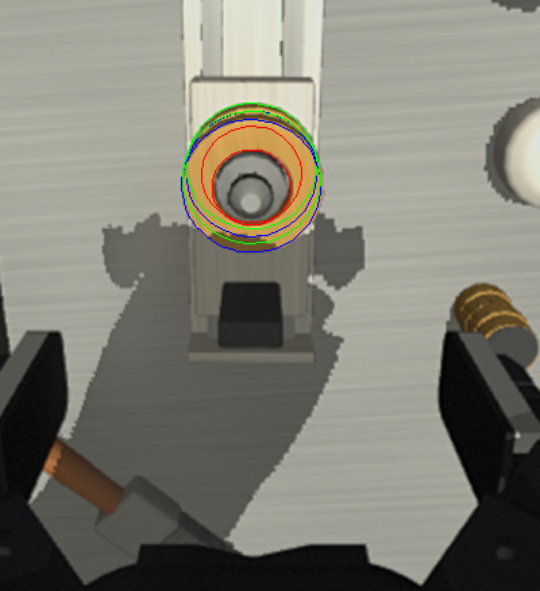

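View pics/s27.png

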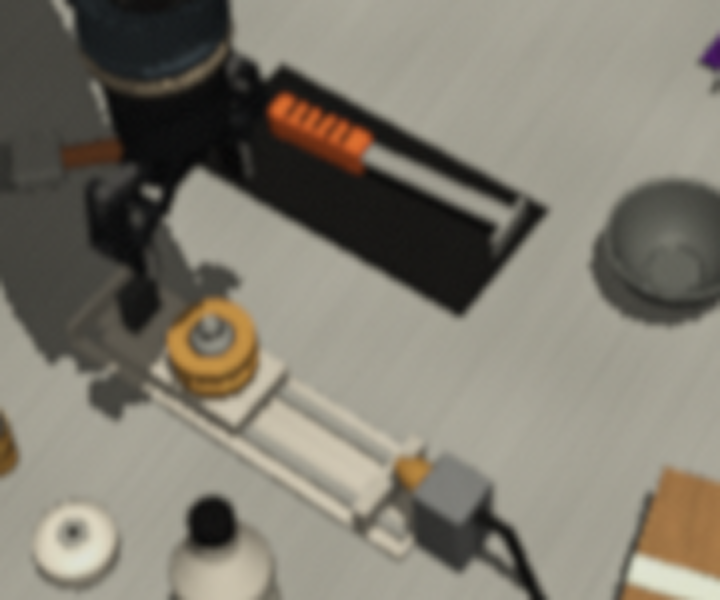

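servo_tool(gripper=[0.8,0.8,0.8,0.8,0.8,0.8,0.8,0.8,0.8,0.8,0,0,0,0,0], travel=[[-0.8,0,0],[-1.8,0,0],[-2.6,0,0.5],[-2.85,0,1.5],[-2.85,0,2.7],[-2.85,0,4],[-2.85,0,5],[-2.85,0,5.6],[-2.85,0,5.83],[-2.85,0,5.83],[-2.85,0,5.83],[-2.85,0,5.83],[-2.85,0,5.83],[-2.85,0,5.83],[-2.85,0,5.83]], twist=[[0,0,0],[0,0,0],[0,0,0],[0,0,0],[0,0,0],[0,0,0],[0,0,0],[0,0,0],[0,0,0],[0,0,0],[0,0,0],[0,0,0],[0,0,0],[0,0,0],[0,0,0]], newtons=40)

```text
t: 48.15
tcp_pos: [459.6, -305.6, 57.9]
ee_rot: [0.999, -0.038, 0.001, -0.003]
contact_force: [-0.4, 11.5, 12.0]
width: 29.2
```

servo_tool(gripper=[0,0,0,0,0,0,0,0,0,0,0,0,0,0,0,0], travel=[[0.1,0,0],[0.3,0,0],[0.5,0,0],[0.8,0,0],[1.1,0,0],[1.4,0,0],[1.7,0,0],[2,0,0],[2.3,0,0],[2.6,0,0],[2.9,0,0],[3.1,0,0],[3.3,0,0],[3.5,0,0],[3.6,0,0],[3.6,0,0]], twist=[[0,0,0],[0,0,0],[0,0,0],[0,0,0],[0,0,0],[0,0,0],[0,0,0],[0,0,0],[0,0,0],[0,0,0],[0,0,0],[0,0,0],[0,0,0],[0,0,0],[0,0,0],[0,0,0]])

```text
t: 50.15
tcp_pos: [549.5, -313.0, 57.9]
ee_rot: [0.999, -0.038, 0.001, -0.003]
contact_force: [0.9, 7.5, 7.4]
width: 29.1
```

```bash
python3 - <<'E'
from h import *
s=ctrl.get_state(); print(s["tcp_pos"],s["width"],s["contact_force"])
snap("wrist","w28")
E
```

```text
[ 549.49995582 -312.96814071   57.93771135] 29.13770810530401 [0.89127776 7.45569247 7.36587494]
```

View pics/w28.png

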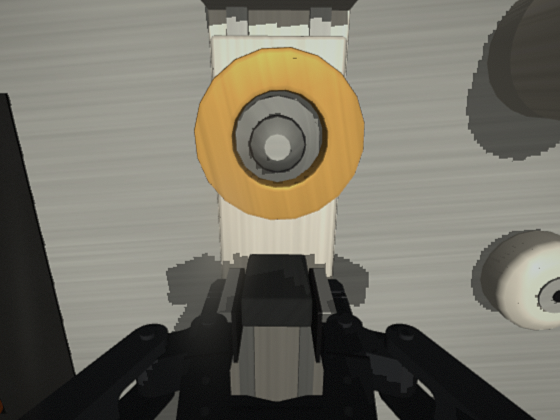

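servo_tool(gripper=[0,0,0,0,0], travel=[[0.1,0,0],[0.2,0,0],[0.3,0,0],[0.36,0,0],[0.36,0,0]], twist=[[0,0,0],[0,0,0],[0,0,0],[0,0,0],[0,0,0]])

```text
t: 50.82
tcp_pos: [558.2, -313.7, 57.9]
ee_rot: [0.999, -0.038, 0.001, -0.003]
contact_force: [-1.8, 7.0, 7.7]
width: 28.9
```

servo_tool(gripper=[0,0,0], travel=[[0.1,0,0],[0.16,0,0],[0.16,0,0]], twist=[[0,0,0],[0,0,0],[0,0,0]])

```text
t: 51.2
tcp_pos: [559.3, -313.8, 57.8]
ee_rot: [0.999, -0.039, -0.002, -0.003]
contact_force: [-23.8, 10.4, 23.0]
width: 28.9
```

servo_tool(gripper=[0,0,0.5,0.6,0.7,0.7,0.7,0.7,0.7,0.7,0.7,0.7], travel=[[-0.08,0,0],[-0.08,0,0],[-0.08,0,0],[-0.08,0,0],[-0.08,0,0],[-0.08,0,-0.8],[-0.2,0,-2],[-0.8,0,-3.5],[-1.8,0,-5],[-2.6,0,-6],[-3,0,-6.5],[-3,0,-6.5]], twist=[[0,0,0],[0,0,0],[0,0,0],[0,0,0],[0,0,0],[0,0,0],[0,0,0],[0,0,0],[0,0,0],[0,0,0],[0,0,0],[0,0,0]])

```text
t: 52.7
tcp_pos: [487.0, -309.9, 219.9]
ee_rot: [0.999, -0.039, 0.001, -0.002]
contact_force: [1.4, -0.1, -0.4]
width: 59.5
```

```bash
python3 - <<'E'
from h import *
s=ctrl.get_state(); print(s["tcp_pos"],s["width"],s["contact_force"])
M=np.array([528.2,-312])+100*np.array([np.cos(np.radians(4.4)),-np.sin(np.radians(4.4))]); print(M)
im=seats("w30",M,[(23,15),(17,34)])
im=seats("s30",M,[(23,15),(17,34)],cam="scene",k=4); cv2.imwrite("pics/s30.png",im[740:1440,640:1440])
snap("top","t30",(80,50,480,350),1.9)
E
```

```text
[ 487.01809034 -309.92314153  219.93964696] 59.465598713602716 [ 1.39609841 -0.09061674 -0.41845665]
[ 627.90527522 -319.67190281]
```

View pics/w30.png

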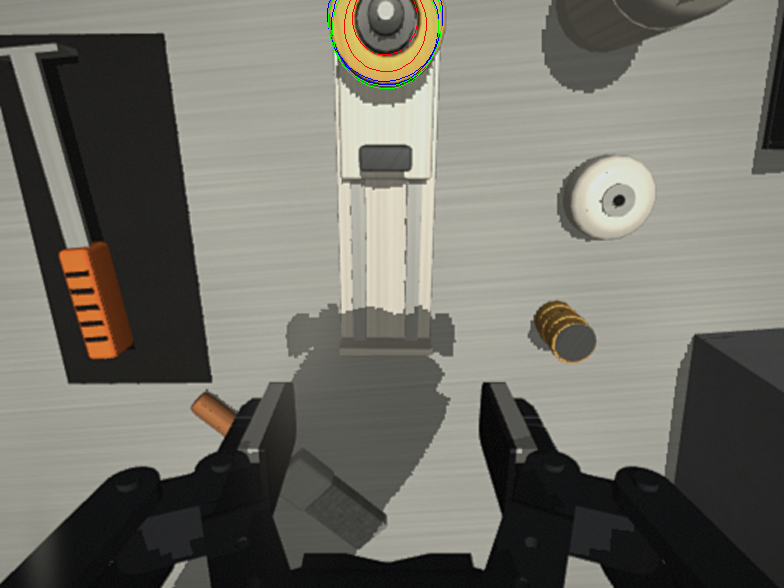

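View pics/s30.png

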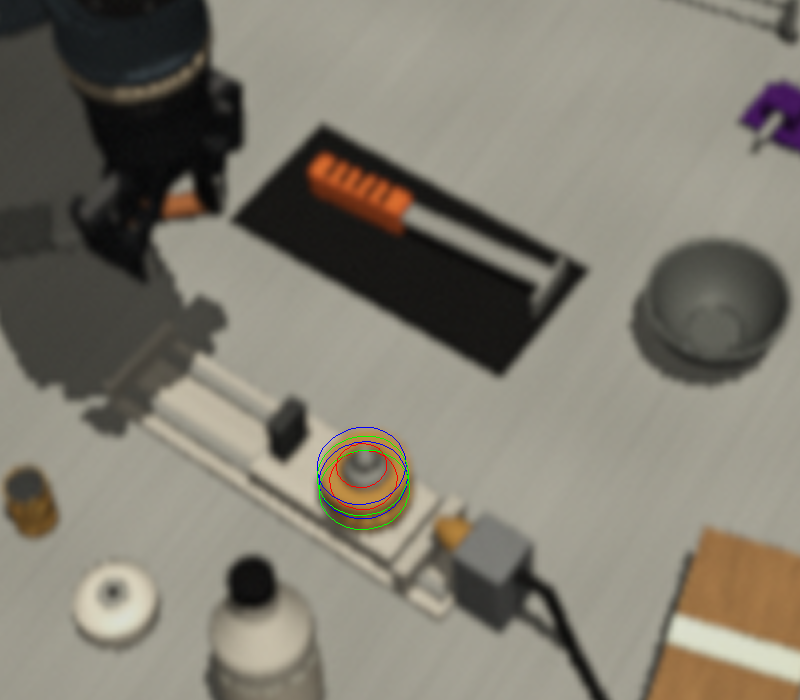

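View pics/t30.png

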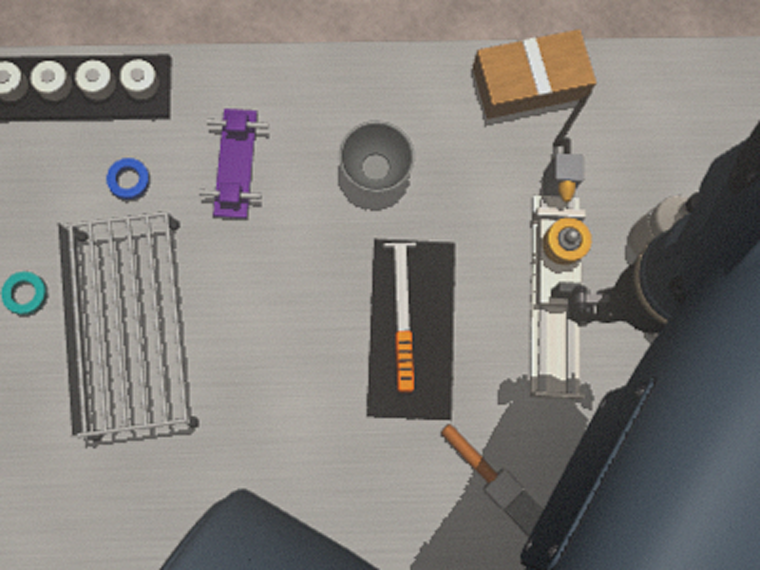

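```bash
python3 - <<'E'
from h import *
d=snap("wrist","w31",(220,0,330,140),5)
print(p2w(d,386/1.4,10/1.4,94),p2w(d,386/1.4,157/1.4,79))
s=ctrl.get_state(); print(s["t"],s["contact_force"])
E
```

```text
[ 626.93001116 -319.71657662   94.        ] [ 558.37670975 -314.27474109   79.        ]
52.9 [0.53406413 0.07319716 0.11921476]
```

View pics/w31.png

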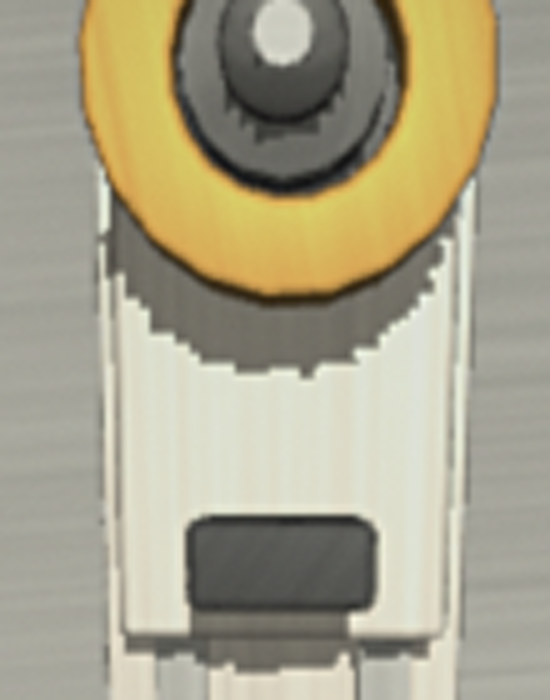

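```bash
python3 -c "
from rig import ctrl
print(ctrl.hand_in())"
```

```text
the job is handed in; nothing more can be done
None
```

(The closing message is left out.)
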